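Set the washed tube carriers to dry and lock the air gun on

TASK

Put every washed blue tube carrier into the white drying rack, one to a cut-out and fully home, its clipped corner at the orange block, and open the air valve half way (45 degrees, the yellow mark). Then squeeze the air gun's red trigger fully, press its yellow side lock button right in while the trigger is squeezed, and ease the trigger so that the lock holds the gun on. Let go, and leave the pen cup, tube rack and mouse where they are.

Things in the scene. Friction and masses are not known exactly. Their poses are not given: they have to be found in the camera images.
- rack: white drying rack, fixed: frame 264 x 117 mm on legs, four cut-outs in a row along its x, 63 mm apart, each 51 x 93 mm (x by y). Bars 12 mm wide, tops roof-shaped (ridge 214 mm up, upright wall below 208) as a guide. Each cut-out's +x +y corner is filled at 45 degrees by an orange block: a carrier fits one way only, its x and y along the rack's. Origin on the bench under the centre
- pocket0 (a point): centre of cut-out 0 of the rack at the height of the ledge that carries a carrier's underside (200 mm above the bench, 14 mm below the ridges); axes as the rack's. A seated carrier's origin coincides with it (2.5 mm slack all round). Any carrier may go in any cut-out.
- pocket1 (a point): centre of cut-out 1 of the rack at the height of the ledge that carries a carrier's underside (200 mm above the bench, 14 mm below the ridges); axes as the rack's. A seated carrier's origin coincides with it (2.5 mm slack all round). Any carrier may go in any cut-out.
- pocket2 (a point): centre of cut-out 2 of the rack at the height of the ledge that carries a carrier's underside (200 mm above the bench, 14 mm below the ridges); axes as the rack's. A seated carrier's origin coincides with it (2.5 mm slack all round). Any carrier may go in any cut-out.
- pocket3 (a point): centre of cut-out 3 of the rack at the height of the ledge that carries a carrier's underside (200 mm above the bench, 14 mm below the ridges); axes as the rack's. A seated carrier's origin coincides with it (2.5 mm slack all round). Any carrier may go in any cut-out.
- carrier_a: blue ten-place tube carrier (may be absent), 46 mm (x) by 88 mm (y), 26 mm high, about 0.13 kg, its +x +y corner clipped at 45 degrees over 22 mm and edged orange. On its middle stands a grip fin 12 mm thick (x), 60 mm long (y), from 26 to 60 mm above the underside: take it across its thickness, from above. Origin: centre of the underside; z up.
- carrier_a_key (a point): middle of the square that the clipped corner is cut from, 12 mm along x and 33 mm along y from the carrier's origin, at deck height (26 mm).
- carrier_b: blue ten-place tube carrier (may be absent), 46 mm (x) by 88 mm (y), 26 mm high, about 0.13 kg, its +x +y corner clipped at 45 degrees over 22 mm and edged orange. On its middle stands a grip fin 12 mm thick (x), 60 mm long (y), from 26 to 60 mm above the underside: take it across its thickness, from above. Origin: centre of the underside; z up.
- carrier_b_key (a point): middle of the square that the clipped corner is cut from, 12 mm along x and 33 mm along y from the carrier's origin, at deck height (26 mm).
- carrier_c: blue ten-place tube carrier (may be absent), 46 mm (x) by 88 mm (y), 26 mm high, about 0.13 kg, its +x +y corner clipped at 45 degrees over 22 mm and edged orange. On its middle stands a grip fin 12 mm thick (x), 60 mm long (y), from 26 to 60 mm above the underside: take it across its thickness, from above. Origin: centre of the underside; z up.
- carrier_c_key (a point): middle of the square that the clipped corner is cut from, 12 mm along x and 33 mm along y from the carrier's origin, at deck height (26 mm).
- carrier_d: blue ten-place tube carrier (may be absent), 46 mm (x) by 88 mm (y), 26 mm high, about 0.13 kg, its +x +y corner clipped at 45 degrees over 22 mm and edged orange. On its middle stands a grip fin 12 mm thick (x), 60 mm long (y), from 26 to 60 mm above the underside: take it across its thickness, from above. Origin: centre of the underside; z up.
- carrier_d_key (a point): middle of the square that the clipped corner is cut from, 12 mm along x and 33 mm along y from the carrier's origin, at deck height (26 mm).
- airgun: air-drying gun on rigid pipework, fixed. Origin on the bench under trigger and lock button; z up, x along the level dark round handle (32 mm across, axis 65 mm above the bench, x -78 to 22 mm) from pipe to blue barrel (36 mm across, crosses at x = 36 mm). Nozzle and red trigger point 45 degrees up to +y, at the rack's underside; the yellow lock button points 45 degrees up to -y
- trigger_face (a point): middle of the trigger's front face (30 mm along the handle, 18 mm wide, square edges, smooth plastic), moving with it: 35 mm from the handle axis when free, 23 mm when fully squeezed, straight in along its z. z points out of the face, x along the handle. A gripper pointing straight down and closing along the air gun's y has one finger on the trigger, one on the lock button
- trigger (a joint): squeeze of the trigger in m, 0 free to 0.012 fully squeezed; spring 3 N rising to 6.6 N. The lock can go in only while this is above 0.0105; caught by the lock it rests at about 0.0065.
- lock_top (a point): middle of the outer face of the smooth yellow lock button (14 mm across), moving with it: 27 mm from the handle axis when free, 19 mm when fully pressed. Its -y axis points out of the face, 45 degrees up; x along the handle.
- lock (a joint): press of the lock button in m, 0 free to 0.008 fully in; spring 1 N rising to 2.5 N. Unless the trigger is fully squeezed it is blocked after 0.0005 to 0.002. Pressed beyond 0.0045 it is caught when the trigger is eased back (keep it pressed until then), and then stays at 0.004 to 0.006; squeezing the trigger again frees it.
- valve_hub (a point): axis of the ball valve's lever at its mid-height, 103 mm above the bench, 125 mm from the air gun's origin along its -x; the frame turns with the lever, which points along its -y. A thin white plate of 44 mm radius under it (86 mm up) bears a red mark at shut, yellow at half open, green at fully open
- valve_grip (a point): point on the blue lever sleeve to take hold of, 70 mm from the hub; the sleeve is 15 mm wide, 14 mm high, from 25 to 95 mm from the hub, mid-height 103 mm above the bench. Axes as the hub's: -y away from the hub, z up. Free air under it down to the pipe and handle (tops at most 83 mm above the bench)
- valve (a joint): opening of the ball valve in rad: 0 shut (lever across the pipe, pointing to the air gun's -y), 1.571 fully open (lever along the pipe, to +x); grows counter-clockwise seen from above; half open is 0.785. Stiff (about 0.12 N m), stays where it is left.
- pen_cup: bystander: black pen cup 76 mm across and 100 mm high (pens to 131 mm), loose. Origin: centre of the underside.
- tube_rack: bystander: pale blue rack of capped tubes, 75 x 170 mm, 74 mm high, loose. Origin: centre of the underside.
- mouse: bystander: black computer mouse 105 x 60 x 34 mm, loose. Origin: centre of the underside.
Things that resemble listed ones, but are neither listed nor needed, are in the scene too. Leave any brown or green look-alike of the carrier_a alone.

How it is judged (in metres and radians):
On the way, in this order (a step that is already met when the one before it is completed fails the run):
1. every carrier is seated in a cut-out of the rack and the air valve is half open (((horizontal distance between carrier_a and pocket0 below 0.006 m and z of carrier_a in the frame of pocket0 below 0.003 m and angle between the y axis of carrier_a and the y axis of rack, either way round below 0.1 rad and y of carrier_a_key in the frame of pocket0 above 0.02 m and angle between carrier_a's own z axis and vertical below 0.05 rad) or (horizontal distance between carrier_a and pocket1 below 0.006 m and z of carrier_a in the frame of pocket1 below 0.003 m and angle between the y axis of carrier_a and the y axis of rack, either way round below 0.1 rad and y of carrier_a_key in the frame of pocket1 above 0.02 m and angle between carrier_a's own z axis and vertical below 0.05 rad) or (horizontal distance between carrier_a and pocket2 below 0.006 m and z of carrier_a in the frame of pocket2 below 0.003 m and angle between the y axis of carrier_a and the y axis of rack, either way round below 0.1 rad and y of carrier_a_key in the frame of pocket2 above 0.02 m and angle between carrier_a's own z axis and vertical below 0.05 rad) or (horizontal distance between carrier_a and pocket3 below 0.006 m and z of carrier_a in the frame of pocket3 below 0.003 m and angle between the y axis of carrier_a and the y axis of rack, either way round below 0.1 rad and y of carrier_a_key in the frame of pocket3 above 0.02 m and angle between carrier_a's own z axis and vertical below 0.05 rad)) and ((horizontal distance between carrier_b and pocket0 below 0.006 m and z of carrier_b in the frame of pocket0 below 0.003 m and angle between the y axis of carrier_b and the y axis of rack, either way round below 0.1 rad and y of carrier_b_key in the frame of pocket0 above 0.02 m and angle between carrier_b's own z axis and vertical below 0.05 rad) or (horizontal distance between carrier_b and pocket1 below 0.006 m and z of carrier_b in the frame of pocket1 below 0.003 m and angle between the y axis of carrier_b and the y axis of rack, either way round below 0.1 rad and y of carrier_b_key in the frame of pocket1 above 0.02 m and angle between carrier_b's own z axis and vertical below 0.05 rad) or (horizontal distance between carrier_b and pocket2 below 0.006 m and z of carrier_b in the frame of pocket2 below 0.003 m and angle between the y axis of carrier_b and the y axis of rack, either way round below 0.1 rad and y of carrier_b_key in the frame of pocket2 above 0.02 m and angle between carrier_b's own z axis and vertical below 0.05 rad) or (horizontal distance between carrier_b and pocket3 below 0.006 m and z of carrier_b in the frame of pocket3 below 0.003 m and angle between the y axis of carrier_b and the y axis of rack, either way round below 0.1 rad and y of carrier_b_key in the frame of pocket3 above 0.02 m and angle between carrier_b's own z axis and vertical below 0.05 rad)) and ((horizontal distance between carrier_c and pocket0 below 0.006 m and z of carrier_c in the frame of pocket0 below 0.003 m and angle between the y axis of carrier_c and the y axis of rack, either way round below 0.1 rad and y of carrier_c_key in the frame of pocket0 above 0.02 m and angle between carrier_c's own z axis and vertical below 0.05 rad) or (horizontal distance between carrier_c and pocket1 below 0.006 m and z of carrier_c in the frame of pocket1 below 0.003 m and angle between the y axis of carrier_c and the y axis of rack, either way round below 0.1 rad and y of carrier_c_key in the frame of pocket1 above 0.02 m and angle between carrier_c's own z axis and vertical below 0.05 rad) or (horizontal distance between carrier_c and pocket2 below 0.006 m and z of carrier_c in the frame of pocket2 below 0.003 m and angle between the y axis of carrier_c and the y axis of rack, either way round below 0.1 rad and y of carrier_c_key in the frame of pocket2 above 0.02 m and angle between carrier_c's own z axis and vertical below 0.05 rad) or (horizontal distance between carrier_c and pocket3 below 0.006 m and z of carrier_c in the frame of pocket3 below 0.003 m and angle between the y axis of carrier_c and the y axis of rack, either way round below 0.1 rad and y of carrier_c_key in the frame of pocket3 above 0.02 m and angle between carrier_c's own z axis and vertical below 0.05 rad)) and ((horizontal distance between carrier_d and pocket0 below 0.006 m and z of carrier_d in the frame of pocket0 below 0.003 m and angle between the y axis of carrier_d and the y axis of rack, either way round below 0.1 rad and y of carrier_d_key in the frame of pocket0 above 0.02 m and angle between carrier_d's own z axis and vertical below 0.05 rad) or (horizontal distance between carrier_d and pocket1 below 0.006 m and z of carrier_d in the frame of pocket1 below 0.003 m and angle between the y axis of carrier_d and the y axis of rack, either way round below 0.1 rad and y of carrier_d_key in the frame of pocket1 above 0.02 m and angle between carrier_d's own z axis and vertical below 0.05 rad) or (horizontal distance between carrier_d and pocket2 below 0.006 m and z of carrier_d in the frame of pocket2 below 0.003 m and angle between the y axis of carrier_d and the y axis of rack, either way round below 0.1 rad and y of carrier_d_key in the frame of pocket2 above 0.02 m and angle between carrier_d's own z axis and vertical below 0.05 rad) or (horizontal distance between carrier_d and pocket3 below 0.006 m and z of carrier_d in the frame of pocket3 below 0.003 m and angle between the y axis of carrier_d and the y axis of rack, either way round below 0.1 rad and y of carrier_d_key in the frame of pocket3 above 0.02 m and angle between carrier_d's own z axis and vertical below 0.05 rad)) and value of joint valve between 0.665 and 0.905 rad), for 0.2 s.
2. the trigger is fully squeezed and the lock button pressed in (value of joint trigger above 0.0103 m and value of joint lock above 0.005 m), for 0.1 s.
3. the trigger is eased and rests on the lock, the gun held on (value of joint trigger between 0.005 and 0.0095 m and value of joint lock above 0.003 m), for 0.3 s.
At the end, for the whole second after the job is handed in: Every carrier sits in a cut-out (within 6 mm of its centre, 3 mm of the ledge and 0.1 rad of the rack's axes, clipped corner at the orange block), at rest; the valve is within 0.12 rad of half open (0.785 rad); the lock is in (over 3 mm) and holds the trigger between 5 and 9.5 mm (all of step 1 and all of step 3 and linear speed of each of carrier_a, carrier_b, carrier_c, carrier_d below 0.02 m/s); the robot touches nothing.
It fails at once if the pen cup, tube rack or mouse is moved more than 25 mm (distance of any of pen_cup, tube_rack, mouse from where it was at the start of the episode above 0.025 m).
Of carrier_a, carrier_b, carrier_c, carrier_d only 3 to 4 are there at a start; the rules pass over those that are not, and their reading is None.
At some moment in a run one of carrier_a, carrier_b, carrier_c, carrier_d may be knocked a few centimetres aside while the robot is not near it.
It also fails if it takes over 210 s, if anything falls off the work surface, if the arm or the gripper's body presses on something with over 40 N, if the wrist force passes 120 N, or if a joint passes its speed limit or range.

ROBOT

A 6-joint arm with a two-finger parallel gripper is mounted at the origin on the work surface. World frame = base frame: x ahead of the robot, y to its left, z up, the work surface at z = 0. Lengths are in m, angles in degrees, forces in N, time in s.
With the tool pointing down it reaches from about 0.4 to 0.825 m from the base axis. Payload 7 kg.
Tool frame: the origin (TCP) lies at the centre of the arm's flange, where the gripper is bolted on; the fingertips stand 178 mm ahead of it and the grasp point (between the pads) lies 159 mm ahead of it; x points along the fingers, y is the direction in which the jaws open and shut, and the axes are right-handed (so a half turn about x gives the same grasp; the last joint's range is limited). The gripper opens to 88 mm and grips with 3 to 60 N. Pads are 19 mm wide; open, the fingers measure 130 mm over their backs; the gripper's body (78 mm by 193 mm) begins 47 mm behind the grasp point.
Start: joints at [-54.998, 20.546, 0.682, 0, -70.136, -16.507], TCP at [0.214, -0.64, 0.405] pointing down, gripper open.
Joint ranges: [-176.03, 176.03], [-82.01, 121.73], [-58.28, 71.71], [-173.87, 95.51], [-174.79, -0.11], [-173.66, 173.66]. Speed limits (degrees/s): [136.94, 136.94, 172.46, 180, 180, 180].

INTERFACE

Orientations are given as [roll, pitch, yaw] about the fixed x, y, z axes, in that order (R = Rz(yaw) Ry(pitch) Rx(roll)).
In Python, from plant import ctrl gives the robot as it stands. The module is installed in compiled form; this text tells all that it offers.
- The arm moves only by the shell command python3 -m inch 'ROWS'. ROWS is JSON, one flat list of numbers, 7 for each row, row after row: the shift along the tool's x, y, z in m, then the turn, a rotation vector about the tool's x, y, z in degrees, then the finger opening in m, from 0 to 0.0876. In form: [dx, dy, dz, rx, ry, rz, hand, dx, dy, dz, rx, ry, rz, hand, ...]. A call has 1 to 20 rows; each row shifts and turns the pose as measured when the row begins, along the tool's axes as they then stand; what a row does not reach is not made up. A row lasts 1/8 s, in which the tool goes at most 62.5 mm and 10.7 degrees, less where a joint would pass 70% of its speed; a pose out of reach is approached as far as the arm can. A call with a gripper value outside its range is refused whole. The fingers move at their own pace and stop on an object; the grip force is fixed at half the most. Time passes only in rows, so rows that do not move let the fingers close. It gives the time, the measured TCP pose, the force and the opening at its end, in the units of the state.
- ctrl.get_obs(): the state, without advancing time (a new reading comes with each control period).
- ctrl.snapshot(name): name is "scene" or "side" or "wrist"; returns a dict with "color" (480x640x3 uint8, red, green, blue), "depth" (480x640 float32, m along the optical axis (not along the pixel's ray), 0 where there is no reading), "K" (3x3 intrinsics, pixels), "position" and "attitude" of the camera in the world; the wrist camera has in their place "hand_eye" (4x4, takes a point from camera to tool coordinates, whose origin is the TCP and whose axes are the tool frame's). Camera axes: x right, y up, looking along -z (the intrinsics and any distortion apply to the point x, -y, -z); pixel columns grow to the right and rows downward; lengths in m; the calibration is good to about 2 mm. A picture is of the moment at which its call begins: read the wrist's pose just before it.
- ctrl.close_job(): hands the job in, once; it reports no verdict.
The state is a dict: "clock": time; "joint_pos": joint angles; "qvel": joint speeds; "tau": joint torques, N m; "tool_pos": TCP position; "orientation": TCP orientation; "force": force on the tool from outside, world axes, zero at the start; "moment": the same for the moment, N m; "opening": finger opening in m.
Only numpy, scipy, OpenCV 4.12 (cv2) and the standard library are available. Lean on these libraries where they do the work, as an engineer would, in place of code of your own. Each camera call takes 0.05 s, during which the arm holds its last target.

## Working session

There is one attempt and no reset: what is moved stays moved. The work goes in short steps, Python scripts to look and compute and a shell command to move; the robot and the scene stay as the last step left them, time stands still between calls to the robot, and variables do not carry over. Pictures are saved under pics/ and viewed, and the job is handed in when it is done.

```bash
mkdir -p pics
cat > h.py <<'E'
import numpy as np, cv2
from plant import ctrl
from scipy.spatial.transform import Rotation as R
def snap(name,fn=None):
    o=ctrl.get_obs(); s=ctrl.snapshot(name)
    if fn: cv2.imwrite('pics/'+fn,s['color'][:,:,::-1])
    if 'hand_eye' in s:
        T=np.eye(4);T[:3,:3]=R.from_euler('xyz',o['orientation'],degrees=True).as_matrix();T[:3,3]=o['tool_pos']
        s['T']=T@np.array(s['hand_eye'])
    return s
E
python3 - <<'E'
from h import *
print(ctrl.get_obs())
for n in ['scene','side','wrist']:
    s=snap(n,n+'0.png'); print(n,{k:(v if k not in('color','depth') else v.shape) for k,v in s.items()})
    np.savez('pics/'+n+'0.npz',**{k:v for k,v in s.items()})
E
```

```text
{'clock': 0.0, 'joint_pos': array([-5.49983862e+01,  2.05891337e+01,  6.34269413e-01, -1.95009004e-02,
       -7.01361111e+01, -1.65060636e+01]), 'qvel': array([-0.04670472,  0.11563377,  0.03446781,  0.09819642,  0.05780132,
       -0.0098969 ]), 'tau': array([-9.45727516e-04, -5.82717741e+01,  2.93057048e+01,  6.99700758e+00,
        6.83663209e-03, -1.48757731e-04]), 'tool_pos': array([ 0.21405398, -0.63995048,  0.40375415]), 'orientation': array([ 95.11451771,  89.90719529, 113.60342718]), 'force': array([-1.17916511,  0.25250353, -0.1612322 ]), 'moment': array([-0.00101157,  0.00804988,  0.01031987]), 'opening': 0.08770246389602115}
scene {'color': (480, 640, 3), 'depth': (480, 640), 'K': array([[443.66069221,   0.        , 320.77094069],
       [  0.        , 443.66069221, 247.70393959],
       [  0.        ,   0.        ,   1.        ]]), 'position': array([0.82975288, 0.55656122, 1.11258122]), 'attitude': array([ 32.2845118 ,   0.78674744, 149.47966475])}
side {'color': (480, 640, 3), 'depth': (480, 640), 'K': array([[532.06499416,   0.        , 317.98214613],
       [  0.   
[... 328 characters left out ...]
  0.        , 395.75922404, 241.51844057],
       [  0.        ,   0.        ,   1.        ]]), 'hand_eye': array([[-1.51828389e-03,  2.75112625e-01, -9.61410806e-01,
         1.92637969e-02],
       [ 9.99998368e-01,  1.35938638e-03, -1.19022695e-03,
        -4.48112782e-04],
       [ 9.79482293e-04, -9.61411044e-01, -2.75114240e-01,
        -7.31574445e-02],
       [ 0.00000000e+00,  0.00000000e+00,  0.00000000e+00,
         1.00000000e+00]]), 'T': array([[-0.31619818, -0.91237313, -0.25998842,  0.14482604],
       [ 0.94868857, -0.30323915, -0.08964378, -0.66358201],
       [ 0.00294991, -0.27499324,  0.96144163,  0.3845684 ],
       [ 0.        ,  0.        ,  0.        ,  1.        ]])}
```

View pics/scene0.png

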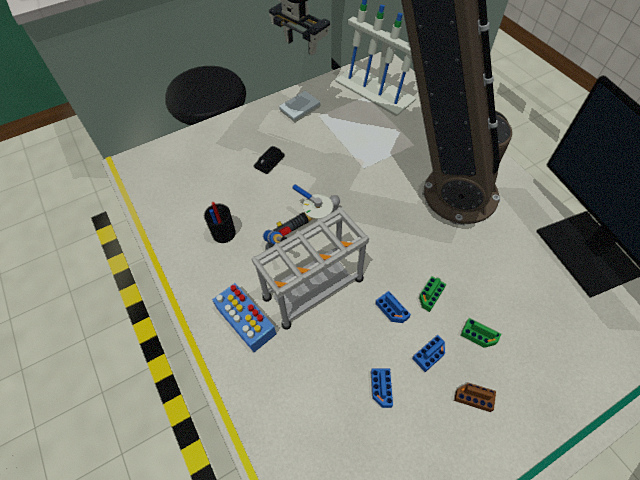

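View pics/side0.png

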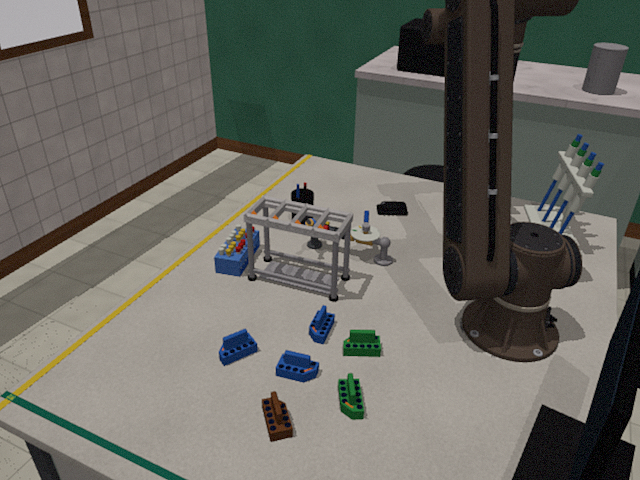

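View pics/wrist0.png

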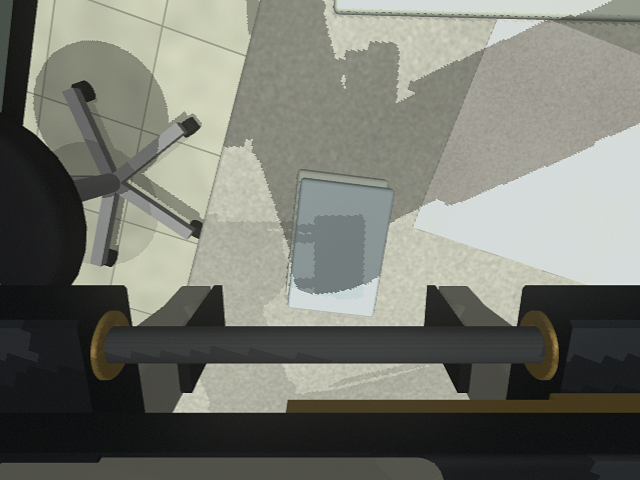

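Three blue carriers are visible in the scene view at (392,307), (429,353) and (382,387). The look-alikes are green at (432,293) and (480,333), brown at (475,396), and the pale blue tube rack at (245,317), all to be left alone.

```bash
cat >> h.py <<'E'
def pts(s):
    d=s['depth'];K=np.array(s['K']);v,u=np.mgrid[0:480,0:640]
    P=np.stack([(u-K[0,2])/K[0,0]*d,-(v-K[1,2])/K[1,1]*d,-d],-1)
    if 'T' in s: Rm,t=s['T'][:3,:3],s['T'][:3,3]
    else: Rm=R.from_euler('xyz',s['attitude'],degrees=True).as_matrix();t=s['position']
    W=P@Rm.T+t; W[d==0]=np.nan; return W
def proj(s,X):
    if 'T' in s: Rm,t=s['T'][:3,:3],s['T'][:3,3]
    else: Rm=R.from_euler('xyz',s['attitude'],degrees=True).as_matrix();t=np.array(s['position'])
    p=(np.atleast_2d(X)-t)@Rm; K=np.array(s['K'])
    return np.stack([K[0,2]+K[0,0]*p[:,0]/-p[:,2],K[1,2]-K[1,1]*p[:,1]/-p[:,2]],-1)
def ld(fn): return dict(np.load('pics/'+fn))
E
python3 - <<'E'
from h import *
for n in ['scene','side']:
    s=ld(n+'0.npz'); W=pts(s)
    c=s['color'].astype(int); ok=(np.abs(W[...,0]-.5)<.6)&(np.abs(W[...,1])<.6)
    m=ok&(W[...,2]<.01)&(W[...,2]>-.02)
    print(n,'table z',np.nanmedian(W[m][:,2]))
    blue=ok&(c[...,2]>c[...,0]*1.5)&(c[...,2]>60)&(c[...,2]>c[...,1]*1.2)&(W[...,2]<.2)
    nl,lab,st,cen=cv2.connectedComponentsWithStats(blue.astype(np.uint8))
    for i in range(1,nl):
        if st[i,4]>80:
            q=W[lab==i]; z=q[:,2]; f=q[(z>.04)&(z<.065)]
            xy=f[:,:2]; cm=xy.mean(0) if len(f) else None
            print(cen[i].round(),st[i,4],q.mean(0).round(3),z.max().round(3), cm)
            if len(f)>10:
                r=cv2.minAreaRect(xy.astype(np.float32)*1000); print('   ',r)
im=cv2.imread('pics/scene0.png')
a=cv2.resize(im[270:420,360:510],(600,600),interpolation=2); cv2.imwrite('pics/c1.png',a)
a=cv2.resize(im[170:330,230:390],(600,600),interpolation=2); cv2.imwrite('pics/c2.png',a)
im=cv2.imread('pics/side0.png')
a=cv2.resize(im[300:440,200:400],(800,560),interpolation=2); cv2.imwrite('pics/c3.png',a)
E
```

```text
scene table z 0.0014661710784771298
[383.  78.] 89 [-0.054 -0.523  0.077] 0.133 [-0.04888074 -0.52135823]
    ((-49.50727462768555, -522.849365234375), (16.292327880859375, 7.334933757781982), 26.998397827148438)
[302. 191.] 97 [ 0.469 -0.192  0.11 ] 0.117 None
[246. 320.] 1320 [0.779 0.059 0.049] 0.078 [0.77829031 0.05185195]
    ((778.1131591796875, 40.561546325683594), (75.4296875, 170.64413452148438), 11.471453666687012)
[392. 308.] 537 [0.43  0.22  0.034] 0.066 [0.42701368 0.21884862]
    ((425.79168701171875, 217.58140563964844), (13.187195777893066, 59.47956848144531), 5.3842692375183105)
[430. 353.] 542 [0.422 0.37  0.034] 0.067 [0.4156875  0.36859861]
    ((411.2767639160156, 367.1319580078125), (61.653961181640625, 11.948121070861816), 9.124296188354492)
[382. 387.] 569 [0.572 0.378 0.034] 0.065 [0.57126267 0.37526991]
    ((569.4237060546875, 373.50164794921875), (60.29694366455078, 12.033708572387695), 59.167442321777344)
side table z 0.000776662250312643
[552. 205.] 107 [-0.035 -0.589  0.076] 0.134 [-0.03063165 -0.58874019]
    ((-30.749237060546875, -589.0220336914062),
[... 474 characters left out ...]
4996528625488)
[232. 262.] 692 [0.753 0.106 0.035] 0.127 [0.75573869 0.10447744]
    ((772.412353515625, 64.14906311035156), (73.45603942871094, 135.25485229492188), 13.064114570617676)
[321. 325.] 521 [0.415 0.232 0.03 ] 0.064 [0.42045918 0.22845794]
    ((423.21990966796875, 221.91348266601562), (13.722094535827637, 61.64425277709961), 6.0227179527282715)
[237. 347.] 826 [0.558 0.385 0.029] 0.063 [0.56532707 0.3806516 ]
    ((565.1656494140625, 379.180908203125), (59.83052444458008, 11.194436073303223), 60.73684310913086)
[296. 366.] 894 [0.406 0.379 0.03 ] 0.065 [0.40754815 0.3740476 ]
    ((408.79449462890625, 372.2392883300781), (57.81496047973633, 14.70372200012207), 9.889336585998535)
```

View pics/c1.png

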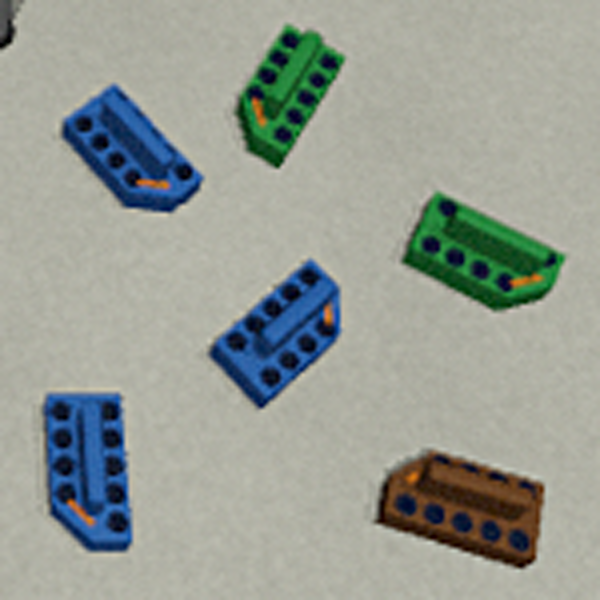

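View pics/c2.png

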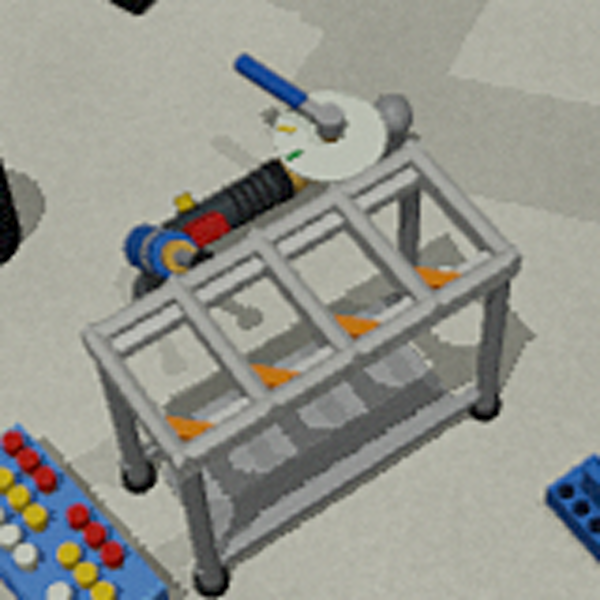

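View pics/c3.png

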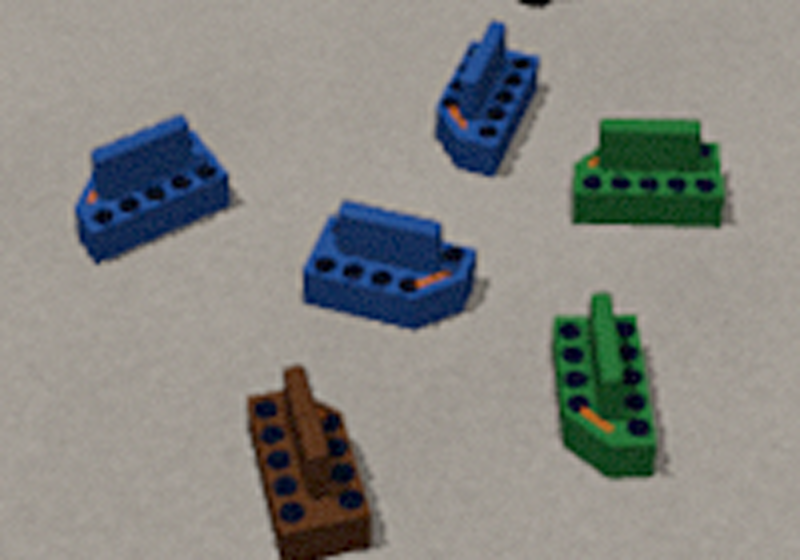

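Run:
```python
from h import *
for n in ['scene','side']:
    s=ld(n+'0.npz'); W=pts(s); c=s['color'].astype(int)
    ok=(np.abs(W[...,0]-.55)<.3)&(np.abs(W[...,1])<.3)
    grey=(c.max(-1)-c.min(-1)<40)
    m=ok&grey&(W[...,2]>.195)&(W[...,2]<.225)
    q=W[m]; print(n,m.sum(),q.mean(0),np.percentile(q[:,2],[50,95,99]))
    print(cv2.minAreaRect(q[:,:2].astype(np.float32)*1000))
    org=ok&(c[...,0]>180)&(c[...,1]>80)&(c[...,1]<170)&(c[...,2]<80)&(W[...,2]>.15)
    nl,lab,st,cen=cv2.connectedComponentsWithStats(org.astype(np.uint8))
    for i in range(1,nl):
        if st[i,4]>5: print('or',cen[i].round(),W[lab==i].mean(0).round(4))
    for nm,mm in [('red',(c[...,0]>130)&(c[...,1]<60)&(c[...,2]<60)),('yel',(c[...,0]>140)&(c[...,1]>110)&(c[...,2]<70)),('blue',(c[...,2]>100)&(c[...,0]<80)),('white',(c.min(-1)>200)),('green',(c[...,1]>100)&(c[...,0]<80)&(c[...,2]<100))]:
        mm=mm&(np.abs(W[...,0]-.55)<.2)&(W[...,1]<0.05)&(W[...,1]>-.3)&(W[...,2]>.05)&(W[...,2]<.19)
        nl,lab,st,cen=cv2.connectedComponentsWithStats(mm.astype(np.uint8))
        for i in range(1,nl):
            if st[i,4]>5: print(nm,st[i,4],cen[i].round(),W[lab==i].mean(0).round(4))
```

```text
scene 2897 [0.57593933 0.04852325 0.20838923] [0.21029654 0.21578591 0.2172643 ]
((572.1505737304688, 46.498291015625), (265.4323425292969, 120.78792572021484), 4.543234825134277)
or [346. 243.] [0.4929 0.079  0.2096]
or [324. 256.] [0.5553 0.0836 0.2096]
or [303. 269.] [0.6176 0.0884 0.2093]
or [280. 283.] [0.6807 0.0928 0.2089]
red 50 [285. 231.] [ 0.5703 -0.1061  0.0914]
yel 13 [279. 223.] [ 0.5739 -0.1406  0.0873]
yel 22 [276. 238.] [ 0.6087 -0.0854  0.1118]
blue 83 [302. 191.] [ 0.4683 -0.1922  0.1103]
blue 10 [211. 210.] [ 0.7253 -0.2504  0.1278]
blue 35 [266. 233.] [ 0.6173 -0.1348  0.0769]
blue 59 [273. 236.] [ 0.6108 -0.0994  0.1044]
blue 29 [251. 303.] [0.7456 0.028  0.0571]
side 2026 [0.56486758 0.05427544 0.20666781] [0.20785522 0.2146094  0.21594757]
((570.7919921875, 51.19013214111328), (266.159423828125, 126.17176818847656), 3.975348949432373)
or [297. 222.] [0.554  0.0858 0.209 ]
red 14 [325. 226.] [ 0.5604 -0.1042  0.091 ]
yel 9 [311. 222.] [ 0.5952 -0.0822  0.1093]
blue 47 [366. 216.] [ 0.4633 -0.1861  0.1102]
blue 8 [314. 220.] [ 0.5954 -0.0988  0.1049]
```

```bash
cat >> h.py <<'E'
def st():
    o=ctrl.get_obs(); M=R.from_euler('xyz',o['orientation'],degrees=True).as_matrix()
    return o,M,np.array(o['tool_pos'])
def go(x,y,zg,psi):
    """grasp-point goal (tool straight down): prints tool rotation (deg) needed and shift in tool axes (now, and after the turn)"""
    o,M,t=st(); p=np.radians(psi)
    G=np.array([[0,np.cos(p),np.sin(p)],[0,np.sin(p),-np.cos(p)],[-1,0,0]])
    rv=R.from_matrix(M.T@G).as_rotvec(degrees=True)
    d=np.array([x,y,zg+.159])-t
    print('t',round(o['clock'],2),'psi',np.degrees(np.arctan2(M[1,1],M[0,1])).round(2),'tcp',t.round(4),'open',round(o['opening'],4),'F',np.round(o['force'],1),'j6',o['joint_pos'][5].round(1))
    print(' rot',rv.round(2),' shift now',(M.T@d).round(4),' after turn',(G.T@d).round(4))
E
python3 -m inch '[-0.012,0,0,-9.6,0,0,0.087,-0.012,0,0,-9.6,0,0,0.087,-0.012,0,0,-9.6,0,0,0.087,-0.012,0,0,-9.6,0,0,0.087,-0.012,0,0,-9.6,0,0,0.087,-0.012,0,0,-9.6,0,0,0.087,-0.012,0,0,-9.6,0,0,0.087,-0.012,0,0,-9.6,0,0,0.087]'
python3 -c "
from h import *
go(.51,-.17,.34,184.3)"
```

```text
clock: 1.15
tool_pos: [0.2142, -0.6398, 0.498]
orientation: [16.7, 89.4, 114.5]
force: [-0.2, 0.9, 0.2]
opening: 0.0874
t 1.15 psi -172.28 tcp [ 0.2142 -0.6398  0.498 ] open 0.0874 F [-0.2  0.9  0.2] j6 62.7
 rot [ 3.42  0.55 -0.18]  shift now [ 0.0021 -0.3562  0.4258]  after turn [-0.001  -0.3302  0.4463]
```

```bash
python3 -m inch '[0,-0.035,0.043,3.4,0.5,-0.2,0.087,0,-0.033,0.0446,0,0,0,0.087,0,-0.033,0.0446,0,0,0,0.087,0,-0.033,0.0446,0,0,0,0.087,0,-0.033,0.0446,0,0,0,0.087,0,-0.033,0.0446,0,0,0,0.087,0,-0.033,0.0446,0,0,0,0.087,0,-0.033,0.0446,0,0,0,0.087,0,-0.033,0.0446,0,0,0,0.087,0,-0.033,0.0446,0,0,0,0.087,0,0,0,0,0,0,0.087]'
python3 - <<'E'
from h import *
go(.51,-.17,.34,184.3)
s=snap('wrist','w1.png'); np.savez('pics/w1.npz',**s)
E
```

```text
clock: 2.52
tool_pos: [0.5156, -0.1548, 0.4962]
orientation: [20.5, 89.8, 114.9]
force: [-0.4, 0.3, -0.4]
opening: 0.087
t 2.52 psi -175.62 tcp [ 0.5156 -0.1548  0.4962] open 0.087 F [-0.4  0.3 -0.4] j6 0.3
 rot [ 0.08  0.2  -0.07]  shift now [-0.0029  0.0067 -0.0147]  after turn [-0.0028  0.0067 -0.0147]
```

View pics/w1.png

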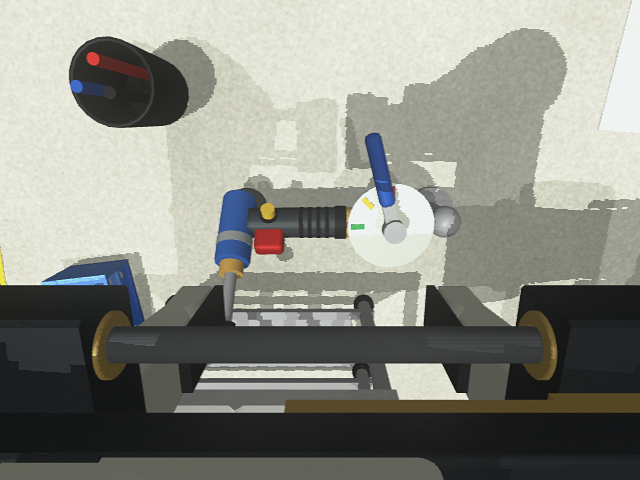

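Run:
```python
from h import *
s=ld('w1.npz');W=pts(s);c=s['color'].astype(int)
hsv=cv2.cvtColor(s['color'],cv2.COLOR_RGB2HSV).astype(int)
def comp(nm,m,box):
    u0,v0,u1,v1=box; k=np.zeros((480,640),bool);k[v0:v1,u0:u1]=1; m=m&k&~np.isnan(W[...,0]); q=W[m]
    v,u=np.nonzero(m)
    print(nm,m.sum(),'px',u.mean().round(1),v.mean().round(1),q.mean(0).round(4),'z',q[:,2].min().round(3),q[:,2].max().round(3),cv2.minAreaRect(q[:,:2].astype(np.float32)*1000))
    return q
sat=hsv[...,1]>120
h=hsv[...,0]
comp('trig',sat&((h<8)|(h>172))&(c[...,0]>70),(245,220,300,265))
comp('lock',sat&(h>20)&(h<35),(255,198,280,222))
comp('lever',sat&(h>105)&(h<125)&(W[...,2]>.095),(355,120,405,210))
comp('plate',(hsv[...,1]<40)&(c.min(-1)>190)&(np.abs(W[...,2]-.086)<.012),(340,170,440,275))
comp('hub',(hsv[...,1]<40)&(W[...,2]>.097),(370,205,420,250))
comp('handle',(c.max(-1)<90)&(W[...,2]>.05),(275,195,345,250))
comp('barrel',sat&(h>100)&(h<125)&(W[...,2]>.05),(210,180,255,265))
print(W[215:240:3,320])
a=cv2.resize(s['color'][120:290,210:470,::-1],(780,510),interpolation=cv2.INTER_CUBIC);cv2.imwrite('pics/w1c.png',a)
```

```text
trig 706 px 268.6 241.0 [ 0.5696 -0.1127  0.0895] z 0.001 0.097 ((581.06884765625, -104.60578918457031), (59.191009521484375, 32.506412506103516), 30.36427879333496)
lock 205 px 267.3 210.9 [ 0.5728 -0.1426  0.084 ] z 0.005 0.091 ((576.6709594726562, -136.51219177246094), (29.345447540283203, 16.346233367919922), 54.22098159790039)
lever 1107 px 379.5 169.5 [ 0.4681 -0.1944  0.1099] z 0.104 0.113 ((467.6402282714844, -193.6925811767578), (13.890316009521484, 68.5186996459961), 19.923629760742188)
plate 4248 px 391.5 228.3 [ 0.4457 -0.1341  0.0859] z 0.075 0.088 ((446.80902099609375, -136.80926513671875), (87.08129119873047, 87.4903793334961), 31.889751434326172)
hub 667 px 393.0 226.1 [ 0.4493 -0.1425  0.1098] z 0.098 0.114 ((448.2750549316406, -144.1057891845703), (21.433671951293945, 36.75693130493164), 9.293194770812988)
handle 1810 px 312.5 221.3 [ 0.5266 -0.1339  0.0782] z 0.062 0.089 ((528.9374389648438, -129.67344665527344), (71.68762969970703, 35.40583419799805), 5.321526050567627)
barrel 1806 px 234.5 225.3 [ 0.6055 -0.1258  0.0841] z 0.05 0.112 ((606.2728271484375, -122.28889465332031), (34.19915008544922, 69.98333740234375), 4.207303524017334)
[[ 0.51931987 -0.14131674  0.07916451]
 [ 0.51910643 -0.13857871  0.08094231]
 [ 0.51887826 -0.13543635  0.08094689]
 [ 0.51866899 -0.13279287  0.08305023]
 [ 0.51844102 -0.12966405  0.08315042]
 [ 0.51819051 -0.12599372  0.08121692]
 [ 0.51794709 -0.12252586  0.08020625]
 [ 0.51767977 -0.11852034  0.07736111]
 [        nan         nan         nan]]
```

View pics/w1c.png

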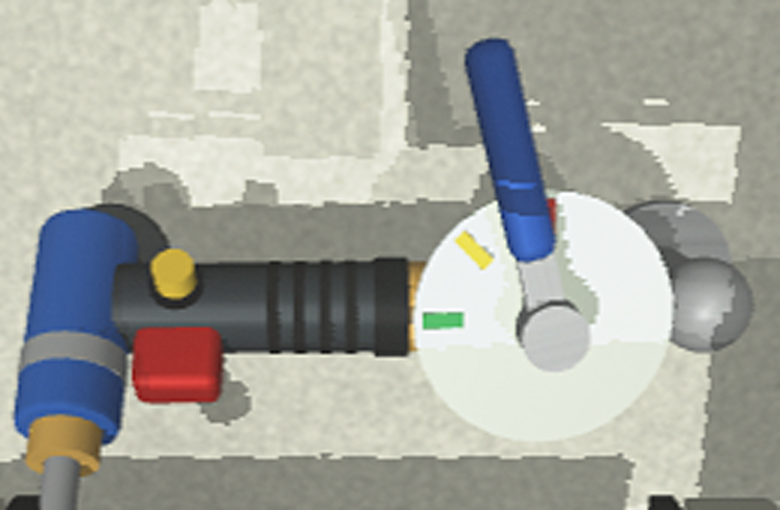

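```bash
python3 -m inch '[0.02,0,0,-7.7,0,0,0.087,0.02,0,0,-7.7,0,0,0.087]'
python3 - <<'E'
from h import *
go(.4705,-.2019,.107,199.8)
E
```

```text
clock: 2.82
tool_pos: [0.5142, -0.1568, 0.4568]
orientation: [-39.6, 89.8, 70.5]
force: [0.3, -0.1, 1.0]
opening: 0.0869
t 2.83 psi -159.89 tcp [ 0.5142 -0.1568  0.4568] open 0.0869 F [ 0.3 -0.1  1. ] j6 16.3
 rot [0.31 0.13 0.11]  shift now [ 0.1907  0.0569 -0.0277]  after turn [ 0.1908  0.0564 -0.0276]
```

```bash
python3 -m inch '[0.03,0.028,-0.014,0.3,0,0,0.08,0.03,0.028,-0.014,0,0,0,0.06,0.03,0,0,0,0,0,0.05,0.03,0,0,0,0,0,0.05,0,0,0,0,0,0,0.05]'
python3 - <<'E'
from h import *
go(.4705,-.2019,.107,199.8)
s=snap('wrist','w2.png'); np.savez('pics/w2.npz',**s)
E
```

```text
clock: 3.45
tool_pos: [0.4656, -0.2079, 0.3325]
orientation: [2.8, 89.8, 112.4]
force: [-0.5, -0.2, 0.6]
opening: 0.0513
t 3.45 psi -160.44 tcp [ 0.4656 -0.2079  0.3325] open 0.0513 F [-0.5 -0.2  0.6] j6 21.7
 rot [-0.24  0.17 -0.01]  shift now [ 0.0665 -0.0067  0.0038]  after turn [ 0.0665 -0.0067  0.004 ]
```

View pics/w2.png

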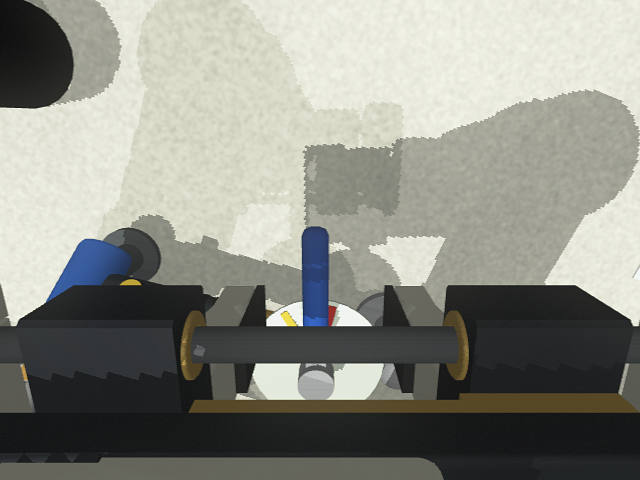

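```bash
python3 -m inch '[0.022,-0.006,0.004,-0.2,0,0,0.05,0.022,0,0,0,0,0,0.05,0.02,0,0,0,0,0,0.05,0,0,0,0,0,0,0.05]'
python3 - <<'E'
from h import *
go(.4705,-.2019,.107,199.8)
E
```

```text
clock: 4.0
tool_pos: [0.4737, -0.2037, 0.2759]
orientation: [-111.3, 89.3, -1.5]
force: [0.4, -0.9, 1.0]
opening: 0.0498
t 4.0 psi -160.2 tcp [ 0.4737 -0.2037  0.2759] open 0.0498 F [ 0.4 -0.9  1. ] j6 21.2
 rot [-0.   -0.25  0.64]  shift now [0.0098 0.0025 0.0028]  after turn [0.0099 0.0024 0.0028]
```

```bash
python3 -m inch '[0.009,0.0024,0.0028,0,0,0.6,0.05,0,0,0,0,0,0,0.0,0,0,0,0,0,0,0.0,0,0,0,0,0,0,0.0,0,0,0,0,0,0,0.0]'
python3 - <<'E'
from h import *
go(.4705,-.2019,.107,199.8)
go(.4468+.07*np.cos(np.radians(-40.3)),-.136+.07*np.sin(np.radians(-40.3)),.107,229.7)
E
```

```text
clock: 4.62
tool_pos: [0.4715, -0.2023, 0.2703]
orientation: [-149.0, 89.5, -39.2]
force: [-2.7, -2.6, 0.5]
opening: 0.0154
t 4.62 psi -160.17 tcp [ 0.4715 -0.2023  0.2703] open 0.0154 F [-2.7 -2.6  0.5] j6 20.7
 rot [ 0.03 -0.41  0.25]  shift now [0.0043 0.0008 0.0007]  after turn [0.0043 0.0008 0.0007]
t 4.62 psi -160.17 tcp [ 0.4715 -0.2023  0.2703] open 0.0154 F [-2.7 -2.6  0.5] j6 20.7
 rot [-29.87  -0.47   0.13]  shift now [ 0.0044 -0.0341  0.01  ]  after turn [ 0.0043 -0.0346 -0.0083]
```

```bash
python3 -m inch '[0,-0.0061,0.0003,-5,0,0,0,0,-0.0061,0.0003,-5,0,0,0,0,-0.0061,0.0003,-5,0,0,0,0,-0.0061,0.0003,-5,0,0,0,0,-0.0061,0.0003,-5,0,0,0]'
python3 - <<'E'
from h import *
go(.4468+.07*np.cos(np.radians(-40.3)),-.136+.07*np.sin(np.radians(-40.3)),.107,229.7)
E
```

```text
clock: 5.25
tool_pos: [0.4963, -0.186, 0.2703]
orientation: [176.1, 89.6, -48.4]
force: [-0.9, 1.3, 1.0]
opening: 0.0149
t 5.25 psi -134.54 tcp [ 0.4963 -0.186   0.2703] open 0.0149 F [-0.9  1.3  1. ] j6 44.4
 rot [-4.24 -0.37 -0.04]  shift now [ 0.0043 -0.006   0.0005]  after turn [ 0.0043 -0.0061  0.0001]
```

```bash
python3 -m inch '[0,-0.0058,0.0003,-4.2,0,0,0,0,0,0,0,0,0,0]'
python3 - <<'E'
from h import *
go(.4468+.07*np.cos(np.radians(-40.3)),-.136+.07*np.sin(np.radians(-40.3)),.107,229.7)
E
```

```text
clock: 5.5
tool_pos: [0.5004, -0.1813, 0.2703]
orientation: [170.6, 89.6, -49.5]
force: [-1.0, 0.7, 0.8]
opening: 0.0145
t 5.5 psi -130.19 tcp [ 0.5004 -0.1813  0.2703] open 0.0145 F [-1.   0.7  0.8] j6 48.2
 rot [ 0.11 -0.36 -0.06]  shift now [0.0043 0.0001 0.0003]  after turn [0.0043 0.0001 0.0002]
```

Lever turned; release, rise and turn back towards 184° while checking.

```bash
python3 -m inch '[0,0,0,0,0,0,0.05,0,0,0,0,0,0,0.05,-0.03,0,0,0,0,0,0.05,-0.05,0,0,0,0,0,0.06,-0.05,0,0,9,0,0,0.087,-0.05,0,0,9,0,0,0.087,-0.04,0,0,9,0,0,0.087,0,0,0,9,0,0,0.087,0,0,0,9,0,0,0.087,0,0,0,0,0,0,0.087]'
python3 - <<'E'
from h import *
go(.5,-.15,.34,184.3)
s=snap('wrist','w3.png'); np.savez('pics/w3.npz',**s)
W=pts(s);c=s['color'];hsv=cv2.cvtColor(c,cv2.COLOR_RGB2HSV).astype(int)
m=(hsv[...,1]>120)&(hsv[...,0]>105)&(hsv[...,0]<125)&(W[...,2]>.095)&(W[...,2]<.12)&(W[...,0]>.43)&(W[...,0]<.56)
q=W[m]; print(m.sum(),q.mean(0),cv2.minAreaRect(q[:,:2].astype(np.float32)*1000))
m=(hsv[...,1]<40)&(c.min(-1)>185)&(np.abs(W[...,2]-.086)<.008)
print(cv2.minAreaRect(W[m][:,:2].astype(np.float32)*1000))
E
```

```text
clock: 6.75
tool_pos: [0.4978, -0.1816, 0.4983]
orientation: [-136.2, 89.6, -43.3]
force: [0.1, -0.3, -0.2]
opening: 0.0866
t 6.75 psi -177.14 tcp [ 0.4978 -0.1816  0.4983] open 0.0866 F [ 0.1 -0.3 -0.2] j6 1.5
 rot [-1.44 -0.3   0.28]  shift now [-0.0008 -0.0038  0.0314]  after turn [-0.0007 -0.0046  0.0313]
1028 [ 0.49395638 -0.17596398  0.10988748] ((493.7734680175781, -175.1860809326172), (14.747313499450684, 68.32069396972656), 50.572486877441406)
((446.3578186035156, -136.14797973632812), (87.30668640136719, 85.69247436523438), 52.333465576171875)
```

View pics/w3.png

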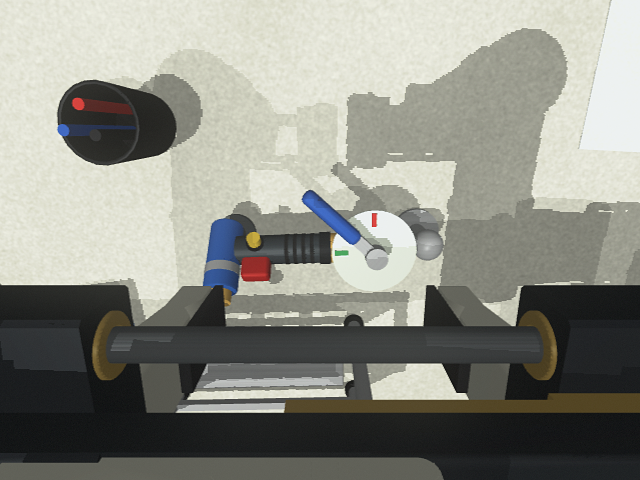

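```bash
python3 -m inch '[-0.012,-0.014,0.05,-1.4,0,0,0.087,-0.012,-0.014,0.05,0,0,0,0.087,-0.012,-0.014,0.05,0,0,0,0.087,-0.012,-0.014,0.05,0,0,0,0.087,-0.012,-0.014,0.05,0,0,0,0.087,0,0,0,0,0,0,0.087]'
python3 - <<'E'
from h import *
go(.572,.07,.4,184.3)
s=snap('wrist','w4.png'); np.savez('pics/w4.npz',**s)
E
```

```text
clock: 7.55
tool_pos: [0.549, 0.0802, 0.5561]
orientation: [178.1, 89.7, -86.5]
force: [-0.7, 0.0, -0.1]
opening: 0.087
t 7.55 psi -174.55 tcp [0.549  0.0802 0.5561] open 0.087 F [-0.7  0.  -0.1] j6 -23.2
 rot [ 1.15 -0.32 -0.01]  shift now [-0.0028 -0.0219 -0.0123]  after turn [-0.0029 -0.0222 -0.0119]
```

View pics/w4.png

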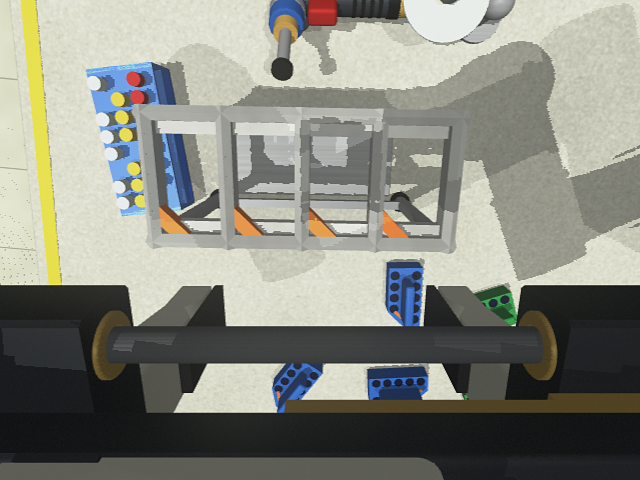

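```bash
cat > rackfit.py <<'E'
from h import *
from scipy.optimize import minimize
s=ld('w4.npz');W=pts(s);c=s['color'].astype(int)
m=(W[...,2]>.198)&(W[...,2]<.222)&(np.abs(W[...,0]-.57)<.2)&(np.abs(W[...,1]-.05)<.1)
sat=(c.max(-1)-c.min(-1))>60
q=W[m&~sat]; print(len(q),np.percentile(q[:,2],[5,50,95,99]),cv2.minAreaRect(q[:,:2].astype(np.float32)*1000))
def inside(u,v):
    out=(abs(u)<.132)&(abs(v)<.0585)
    hole=np.zeros_like(out)
    for k in range(4): hole|=(abs(u-(-.0945+.063*k))<.0255)&(abs(v)<.0465)
    return out&~hole
# signed distance to bar skeleton: horizontals v=+-.0525, verticals u=-.126+.063k
def cost(p):
    a=p[2];d=q[:,:2]-p[:2];u=d[:,0]*np.cos(a)+d[:,1]*np.sin(a);v=-d[:,0]*np.sin(a)+d[:,1]*np.cos(a)
    D=np.minimum(abs(abs(v)-.0525),np.min([abs(u-(-.126+.063*k)) for k in range(5)],0))
    e=np.maximum(abs(u)-.126,0)+np.maximum(abs(v)-.0525,0)
    return np.mean(np.minimum(np.maximum(D,e),.015)**2)
best=min((minimize(cost,[x0,y0,np.radians(4.3)],method='Nelder-Mead',options=dict(xatol=1e-6,fatol=1e-12,initial_simplex=[[x0,y0,.075],[x0+.005,y0,.075],[x0,y0+.005,.075],[x0,y0,.095]])) for x0 in(.567,.572,.577) for y0 in(.042,.048,.053)),key=lambda r:r.fun)
p=best.x;print('rack',p[:2],np.degrees(p[2]),best.fun**.5)
a=p[2]
for k in range(4): print(k,p[:2]+np.array([np.cos(a),np.sin(a)])*(-.0945+.063*k))
E
python3 rackfit.py; sed -i "s/w4.npz/scene0.npz/" rackfit.py; python3 rackfit.py; sed -i "s/scene0.npz/side0.npz/" rackfit.py; python3 rackfit.py|grep rack
```

```text
24336 [0.20005421 0.21079208 0.21457031 0.21537301] ((571.5780639648438, 48.86901092529297), (264.85797119140625, 117.7009506225586), 4.3278703689575195)
rack [0.5715229  0.04943213] 4.209079001205279 0.005973010243149426
0 [0.47727778 0.04249619]
1 [0.54010786 0.04712015]
2 [0.60293794 0.05174411]
3 [0.66576802 0.05636808]
2749 [0.19964575 0.21063759 0.21581775 0.21729494] ((572.1505737304688, 46.498291015625), (265.4323425292969, 120.78792572021484), 4.543234825134277)
rack [0.57420708 0.05082055] 4.361545690077719 0.0050179145762219626
0 [0.47998075 0.04363384]
1 [0.54279831 0.04842498]
2 [0.60561586 0.05321612]
3 [0.66843341 0.05800726]
rack [0.56773321 0.05411383] 4.323043258748892 0.004066404443411413
```

Run:
```python
from h import *
go(.4245,.235,.28,185.4)
s=ld('scene0.npz');W=pts(s);c=s['color'].astype(int)
for u,v in [(432,293),(480,333),(475,396)]: print(np.nanmean(W[v-4:v+5,u-4:u+5],axis=(0,1)).round(3))
```

```text
t 7.6 psi -174.61 tcp [0.5486 0.0789 0.5558] open 0.0871 F [ 1.3 -0.3  0.4] j6 -23.2
 rot [-0.01 -0.34 -0.05]  shift now [0.1159 0.1088 0.1677]  after turn [0.1168 0.1089 0.1671]
[0.317 0.243 0.042]
[0.28  0.393 0.035]
[0.395 0.507 0.036]
```

```bash
python3 -m inch '[0.01,0.027,0.042,0,-0.3,0,0.087,0.03,0.027,0.042,0,0,0,0.087,0.038,0.027,0.042,0,0,0,0.06,0.038,0.027,0.042,0,0,0,0.04,0,0,0,0,0,0,0.04]'
cat > car.py <<'E'
import sys
from h import *
def car(fn,near,yaw0):
    s=snap('wrist',fn+'.png'); np.savez('pics/'+fn+'.npz',**s)
    W=pts(s);hsv=cv2.cvtColor(s['color'],cv2.COLOR_RGB2HSV).astype(int)
    m=(hsv[...,1]>120)&(hsv[...,0]>102)&(hsv[...,0]<125)&(np.hypot(W[...,0]-near[0],W[...,1]-near[1])<.07)
    for lo,hi in [(.045,.07),(.01,.07)]:
        q=W[m&(W[...,2]>lo)&(W[...,2]<hi)]
        if len(q)>20: print(len(q),'mean',q.mean(0).round(4),cv2.minAreaRect(q[:,:2].astype(np.float32)*1000))
E
python3 - <<'E'
from car import *
go(.4245,.2195,.048,185.4)
car('w5',(.4245,.2195),5.4)
E
```

```text
clock: 8.22
tool_pos: [0.4225, 0.2338, 0.4349]
orientation: [137.1, 89.8, -127.3]
force: [0.4, -0.2, 0.8]
opening: 0.0627
t 8.22 psi -174.35 tcp [0.4225 0.2338 0.4349] open 0.0627 F [ 0.4 -0.2  0.8] j6 -46.7
 rot [ 0.25 -0.15 -0.14]  shift now [ 0.2279 -0.0012 -0.0139]  after turn [ 0.2279 -0.0007 -0.0145]
836 mean [0.4243 0.2175 0.0602] ((424.3163146972656, 218.7526092529297), (11.060453414916992, 59.3726806640625), 5.7572197914123535)
2641 mean [0.4241 0.2136 0.0374] ((424.0873107910156, 219.1370086669922), (45.51900863647461, 87.9455337524414), 6.154561996459961)
```

View pics/w5.png

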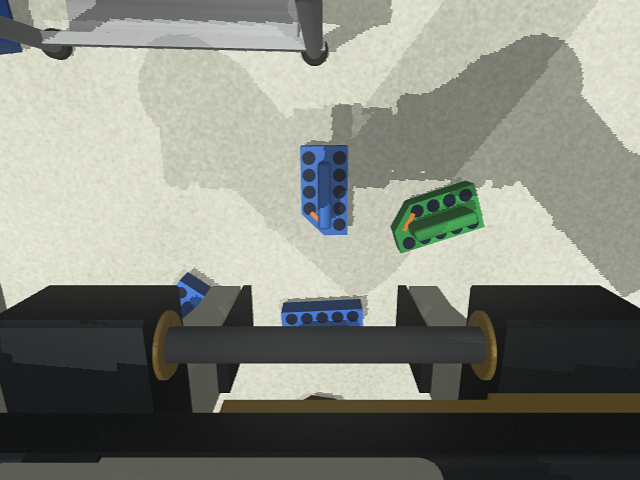

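The blue carrier is at (324,190) with its orange clip at the lower left (+x +y), which matches the description. Descending.

```bash
python3 -m inch '[0.04,0,-0.007,0,0,0,0.04,0.04,0,-0.007,0,0,0,0.04,0.04,0,0,0,0,0,0.04,0.04,0,0,0,0,0,0.04,0.03,0,0,0,0,0,0.04,0,0,0,0,0,0,0.04]'
python3 -c "
from h import *
go(.4242,.219,.050,185.9)"
```

```text
clock: 9.02
tool_pos: [0.4325, 0.2138, 0.2478]
orientation: [-69.8, 89.4, 25.8]
force: [-0.5, 0.5, 1.6]
opening: 0.0401
t 9.03 psi -174.41 tcp [0.4325 0.2138 0.2478] open 0.0401 F [-0.5  0.5  1.6] j6 -44.5
 rot [-0.31  0.22  0.6 ]  shift now [0.0387 0.0082 0.0058]  after turn [0.0388 0.0078 0.006 ]
```

```bash
python3 -m inch '[0.012,0.008,0.006,-0.3,0.2,0.6,0.04,0,0,0,0,0,0,0.04]'
python3 -c "
from h import *
go(.4242,.219,.050,185.9)"
```

```text
clock: 9.28
tool_pos: [0.4252, 0.2192, 0.2375]
orientation: [-44.5, 89.8, 51.4]
force: [-1.0, -0.0, 0.4]
opening: 0.0402
t 9.28 psi -174.14 tcp [0.4252 0.2192 0.2375] open 0.0402 F [-1.  -0.   0.4] j6 -45.0
 rot [-0.04  0.13  0.12]  shift now [ 0.0285  0.001  -0.0002]  after turn [ 0.0285  0.001  -0.0001]
```

```bash
python3 -m inch '[0.015,0.001,0,0,0.1,0.1,0.04,0.013,0,0,0,0,0,0.04,0,0,0,0,0,0,0.04]'
python3 -c "
from h import *
go(.4242,.219,.050,185.9)"
```

```text
clock: 9.65
tool_pos: [0.4245, 0.2199, 0.2092]
orientation: [-47.9, 89.8, 48.1]
force: [-0.0, 0.6, 0.2]
opening: 0.0398
t 9.65 psi -174.06 tcp [0.4245 0.2199 0.2092] open 0.0398 F [-0.   0.6  0.2] j6 -45.1
 rot [0.04 0.14 0.16]  shift now [ 0.0002  0.0004 -0.0008]  after turn [ 0.0002  0.0004 -0.0008]
```

```bash
python3 -m inch '[0,0,0,0,0,0,0.0,0,0,0,0,0,0,0.0,0,0,0,0,0,0,0.0,0,0,0,0,0,0,0.0,-0.02,0,0,0,0,0,0,-0.04,0,0,0,0,0,0,-0.055,0,0,0,0,0,0,-0.055,0,0,0,0,0,0,-0.055,0,0,0,0,0,0,-0.05,0,0,0,0,0,0,0,0,0,0,0,0,0]'
python3 -c "
from h import *
go(.4773,.0421,.29,184.3)"
```

```text
clock: 11.02
tool_pos: [0.4231, 0.2181, 0.4934]
orientation: [-43.2, 89.9, 52.7]
force: [0.7, -0.8, -1.2]
opening: 0.0113
t 11.03 psi -174.08 tcp [0.4231 0.2181 0.4934] open 0.0113 F [ 0.7 -0.8 -1.2] j6 -45.1
 rot [1.62 0.11 0.1 ]  shift now [ 0.0442 -0.0357 -0.1807]  after turn [ 0.0444 -0.0409 -0.1796]
```

```bash
python3 -m inch '[0,-0.0095,-0.044,1.6,0,0,0,0,-0.0095,-0.044,0,0,0,0,0,-0.0095,-0.044,0,0,0,0,0,-0.0095,-0.042,0,0,0,0,0,0,0,0,0,0,0]'
python3 - <<'E'
from h import *
go(.4773,.0421,.29,184.3)
s=snap('wrist','w6.png'); np.savez('pics/w6.npz',**s)
E
```

```text
clock: 11.65
tool_pos: [0.475, 0.0431, 0.489]
orientation: [52.7, 89.8, 147.1]
force: [0.7, 0.0, -1.3]
opening: 0.0115
t 11.65 psi -175.61 tcp [0.475  0.0431 0.489 ] open 0.0115 F [ 0.7  0.  -1.3] j6 -24.4
 rot [ 0.09  0.14 -0.18]  shift now [ 0.04   -0.0024 -0.0013]  after turn [ 0.04   -0.0023 -0.0012]
```

View pics/w6.png

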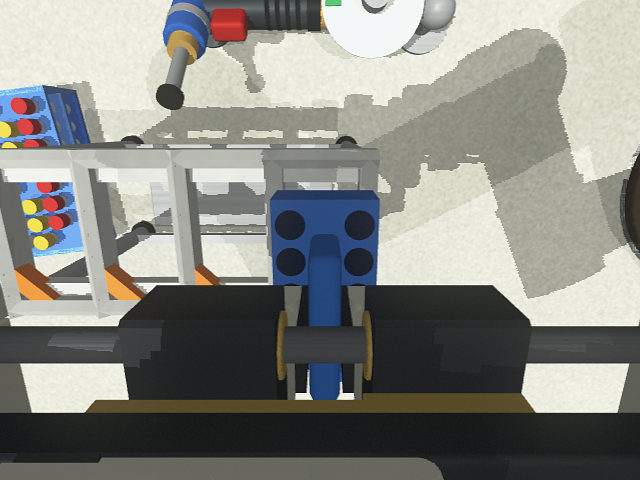

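```bash
cat > held.py <<'E'
from h import *
def held(fn):
    s=ld(fn); W=pts(s); o,M,t=st(); hsv=cv2.cvtColor(s['color'],cv2.COLOR_RGB2HSV).astype(int)
    m=(hsv[...,1]>110)&(hsv[...,0]>100)&(hsv[...,0]<125)
    L=(W-t)@M   # tool coords
    m&=(L[...,0]>.12)&(L[...,0]<.22)&(abs(L[...,1])<.06)&(L[...,2]<.1)
    d=L[m&(L[...,0]>.175)]; f=L[m&(L[...,0]<.165)]
    print('deck',len(d),'x',np.percentile(d[:,0],[5,50,95]).round(4),'y',np.percentile(d[:,1],[.5,99.5]).round(4),'zmin',np.percentile(d[:,2],[.5,3]).round(4))
    if len(f): print('fin',len(f),'x',np.percentile(f[:,0],[5,50]).round(4),'y',np.percentile(f[:,1],[2,98]).round(4),'zmin',np.percentile(f[:,2],[.5,3]).round(4))
    r=cv2.minAreaRect(d[:,1:].astype(np.float32)*1000); print(r)
E
python3 -c "
from held import *
held('w6.npz')"
```

```text
deck 5986 x [0.1817 0.1829 0.1989] y [-0.0238  0.0214] zmin [-0.0469 -0.0468]
fin 3784 x [0.148  0.1492] y [-0.0069  0.0047] zmin [-0.0329 -0.0326]
((-1.317190170288086, -2.9085845947265625), (45.78596115112305, 88.27021789550781), 0.18102902173995972)
```

```bash
python3 -m inch '[0.03,-0.001,0.0017,0,0,0,0,0.025,0,0,0,0,0,0,0,0,0,0,0,0,0]'
python3 -c "
from h import *
go(.4759,.0449,.25,184.3)"
```

```text
clock: 12.08
tool_pos: [0.4746, 0.0474, 0.4314]
orientation: [54.2, 89.7, 148.7]
force: [-0.0, 0.3, -0.6]
opening: 0.0121
t 12.07 psi -175.54 tcp [0.4746 0.0474 0.4314] open 0.0121 F [-0.   0.3 -0.6] j6 -24.7
 rot [ 0.16  0.18 -0.25]  shift now [ 0.0224 -0.0012 -0.0026]  after turn [ 0.0224 -0.0011 -0.0026]
```

```bash
python3 -m inch '[0.003,-0.0012,-0.0028,0.1,0.2,-0.2,0,0,0,0,0,0,0,0]'
python3 - <<'E'
from held import *
go(.4759,.0449,.25,184.3)
s=snap('wrist','w7.png'); np.savez('pics/w7.npz',**s)
held('w7.npz')
E
```

```text
clock: 12.32
tool_pos: [0.4763, 0.0455, 0.4296]
orientation: [-114.0, 89.9, -19.6]
force: [0.6, -0.1, -0.7]
opening: 0.0114
t 12.32 psi -175.55 tcp [0.4763 0.0455 0.4296] open 0.0114 F [ 0.6 -0.1 -0.7] j6 -24.7
 rot [ 0.15 -0.02  0.05]  shift now [ 0.0206  0.0005 -0.0006]  after turn [ 0.0206  0.0005 -0.0006]
deck 6985 x [0.182  0.1832 0.1987] y [-0.0236  0.0218] zmin [-0.046  -0.0459]
fin 3790 x [0.1484 0.1495] y [-0.0067  0.0049] zmin [-0.032  -0.0317]
((-3.471691131591797, -2.0286331176757812), (50.770206451416016, 88.18708801269531), 0.2415338158607483)
```

View pics/w7.png

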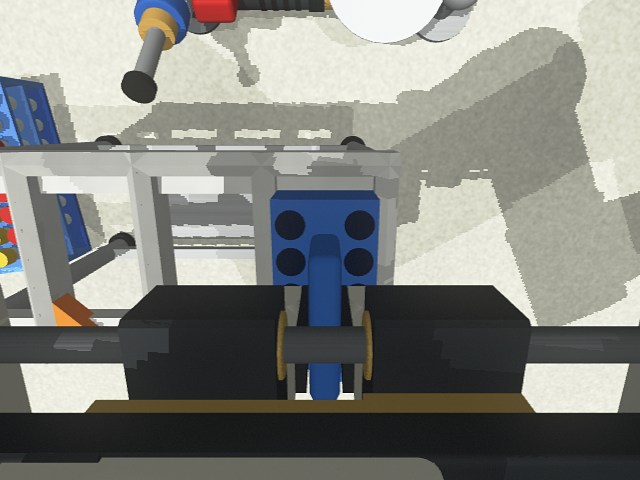

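```bash
python3 -m inch '[0.007,0.0004,-0.0005,0.1,0,0,0,0.006,0,0,0,0,0,0,0,0,0,0,0,0,0]'
python3 -c "
from h import *
go(.4759,.0449,.25,184.3)"
python3 -m inch '[0.006,0,0,0,0,0,0,0,0,0,0,0,0,0]'
python3 -c "
from h import *
go(.4759,.0449,.25,184.3)"
```

```text
clock: 12.75
tool_pos: [0.4761, 0.045, 0.4169]
orientation: [-79.0, 89.8, 15.4]
force: [0.2, -0.4, -0.3]
opening: 0.0118
t 12.75 psi -175.66 tcp [0.4761 0.045  0.4169] open 0.0118 F [ 0.2 -0.4 -0.3] j6 -24.7
 rot [0.04 0.03 0.17]  shift now [ 0.0079  0.0003 -0.0001]  after turn [ 0.0079  0.0002 -0.0001]
clock: 13.0
tool_pos: [0.4762, 0.045, 0.4104]
orientation: [-79.8, 89.8, 14.5]
force: [-0.4, -0.2, -0.6]
opening: 0.012
t 13.0 psi -175.67 tcp [0.4762 0.045  0.4104] open 0.012 F [-0.4 -0.2 -0.6] j6 -24.7
 rot [0.03 0.03 0.16]  shift now [ 0.0014  0.0003 -0.0001]  after turn [ 0.0014  0.0003 -0.0001]
```

```bash
python3 -m inch '[0.002,0,0,0,0,0,0,0,0,0,0,0,0,0,0,0,0,0,0,0,0.036,0,0,0,0,0,0,0.036,-0.02,0,0,0,0,0,0.036,-0.04,0,0,0,0,0,0.036,-0.05,0,0,0,0,0,0.036,-0.04,0,0.02,0,0,0,0.04,0,0,0,0,0,0,0.04]'
python3 - <<'E'
from h import *
go(.5673,.376,.05,150)
s=snap('wrist','w8.png'); np.savez('pics/w8.npz',**s)
E
```

```text
clock: 14.12
tool_pos: [0.4744, 0.065, 0.5639]
orientation: [-95.8, 89.8, -1.5]
force: [-0.0, -0.1, -0.7]
opening: 0.0401
t 14.12 psi -175.69 tcp [0.4744 0.065  0.5639] open 0.0401 F [-0.  -0.1 -0.7] j6 -27.2
 rot [34.31  0.04  0.21]  shift now [ 0.3552 -0.1147  0.3033]  after turn [0.3549 0.0751 0.3158]
```

View pics/w8.png

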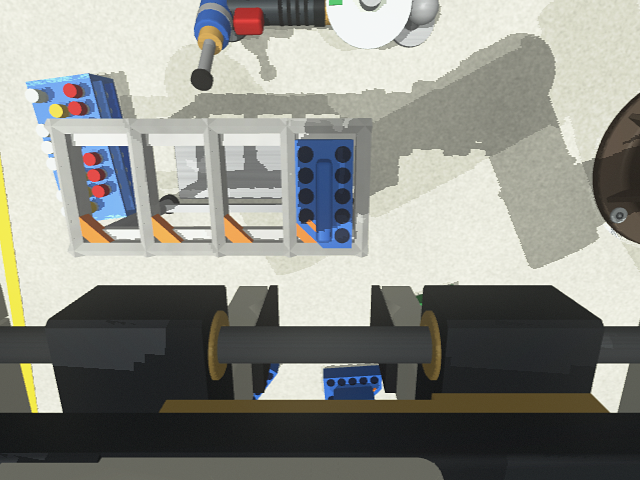

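```bash
python3 - <<'E'
from h import *
s=ld('w8.npz');W=pts(s);hsv=cv2.cvtColor(s['color'],cv2.COLOR_RGB2HSV).astype(int)
m=(hsv[...,1]>110)&(hsv[...,0]>100)&(hsv[...,0]<125)&(np.hypot(W[...,0]-.4773,W[...,1]-.0421)<.06)
for lo,hi in[(.212,.24),(.25,.27)]:
    q=W[m&(W[...,2]>lo)&(W[...,2]<hi)];A=np.c_[q[:,:2]-q[:,:2].mean(0),np.ones(len(q))];k=np.linalg.lstsq(A,q[:,2],rcond=None)[0];print(len(q),np.median(q[:,2]),k.round(4),cv2.minAreaRect(q[:,:2].astype(np.float32)*1000))
E
python3 -m inch '[0,0,0,8.6,0,0,0.04,0,0,0,8.6,0,0,0.04,0,0,0,8.6,0,0,0.04,0,0,0,8.6,0,0,0.04,0.01,0.0125,0.052,0,0,0,0.04,0.02,0.0125,0.052,0,0,0,0.04,0.02,0.0125,0.052,0,0,0,0.04,0.02,0.0125,0.052,0,0,0,0.04,0.03,0.0125,0.052,0,0,0,0.04,0.03,0.0125,0.04,0,0,0,0.04,0,0,0,0,0,0,0.04]'
python3 - <<'E'
from car import *
go(.5673,.376,.05,150)
car('w9',(.5673,.376),0)
E
```

```text
2660 0.22679385892200898 [-0.0015 -0.0006  0.2268] ((478.4287109375, 45.54629898071289), (45.812583923339844, 91.40913391113281), 4.481966018676758)
1325 0.2604138632940256 [0.0055 0.0064 0.2602] ((478.36956787109375, 43.76331329345703), (11.787710189819336, 60.41783905029297), 3.951948642730713)
clock: 15.55
tool_pos: [0.566, 0.3635, 0.4107]
orientation: [160.1, 88.9, -141.5]
force: [-0.1, -1.4, 1.0]
opening: 0.0401
t 15.55 psi 148.47 tcp [0.566  0.3635 0.4107] open 0.0401 F [-0.1 -1.4  1. ] j6 -80.7
 rot [-1.52 -1.04 -0.39]  shift now [0.2015 0.0041 0.015 ]  after turn [0.2017 0.0051 0.0115]
923 mean [0.5679 0.3744 0.06  ] ((568.6888427734375, 375.8298034667969), (59.35993576049805, 11.853299140930176), 59.588741302490234)
2844 mean [0.5646 0.3704 0.0375] ((569.1868286132812, 376.19830322265625), (88.41926574707031, 45.21253967285156), 59.27287292480469)
```

View pics/w9.png

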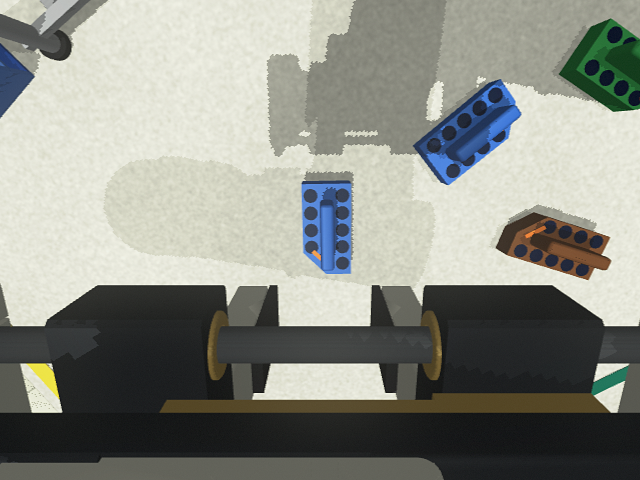

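```bash
python3 -m inch '[0.02,0.003,0.01,-0.9,-1,-0.4,0.04,0.045,0,0,0,0,0,0.04,0.045,0,0,0,0,0,0.04,0.04,0,0,0,0,0,0.04,0,0,0,0,0,0,0.04]'
python3 -c "
from h import *
go(.569,.376,.050,149.4)"
```

```text
clock: 16.23
tool_pos: [0.5698, 0.3676, 0.2628]
orientation: [-31.2, 89.6, 28.0]
force: [0.1, -0.4, 0.8]
opening: 0.0399
t 16.23 psi 149.23 tcp [0.5698 0.3676 0.2628] open 0.0399 F [ 0.1 -0.4  0.8] j6 -80.2
 rot [-0.17  0.35  0.22]  shift now [0.0538 0.0052 0.0065]  after turn [0.0538 0.005  0.0068]
```

```bash
python3 -m inch '[0.025,0.005,0.0068,-0.2,0.35,0.2,0.04,0,0,0,0,0,0,0.04,0.014,0,0,0,0,0,0.04,0,0,0,0,0,0,0.04]'
python3 -c "
from h import *
go(.569,.376,.050,149.4)"
```

```text
clock: 16.73
tool_pos: [0.5712, 0.3764, 0.2295]
orientation: [-21.5, 89.5, 37.9]
force: [-0.8, 0.4, 0.8]
opening: 0.0398
t 16.73 psi 149.44 tcp [0.5712 0.3764 0.2295] open 0.0398 F [-0.8  0.4  0.8] j6 -80.3
 rot [0.04 0.48 0.19]  shift now [ 0.0205  0.0017 -0.0016]  after turn [ 0.0205  0.0017 -0.0015]
```

```bash
python3 -m inch '[0.012,0.0017,-0.0014,0,0.5,0.2,0.04,0.008,0,0,0,0,0,0.04,0,0,0,0,0,0,0.04,0,0,0,0,0,0,0.0,0,0,0,0,0,0,0.0,0,0,0,0,0,0,0.0]'
python3 -c "
from h import *
go(.569,.376,.050,149.4)"
python3 -m inch '[0,0,0,0,0,0,0,-0.02,0,0,0,0,0,0,-0.04,0,0,0,0,0,0,-0.055,0,0,0,0,0,0,-0.055,0,0,-8.7,0,0,0,-0.055,0,0,-8.7,0,0,0,-0.055,0,0,-8.7,0,0,0,0,0,0,-8.7,0,0,0,0,0,0,0,0,0,0]'
python3 -c "
from h import *
go(.5402,.0468,.32,184.3)"
```

```text
clock: 17.48
tool_pos: [0.5693, 0.3765, 0.2096]
orientation: [-15.3, 89.9, 44.2]
force: [0.7, 0.1, 0.2]
opening: 0.0151
t 17.48 psi 149.46 tcp [0.5693 0.3765 0.2096] open 0.0151 F [0.7 0.1 0.2] j6 -80.3
 rot [0.06 0.05 0.01]  shift now [ 0.0006  0.     -0.0006]  after turn [ 0.0006  0.     -0.0006]
clock: 18.6
tool_pos: [0.5685, 0.3754, 0.4966]
orientation: [113.8, 89.8, -151.0]
force: [-0.2, -0.5, -2.0]
opening: 0.0122
t 18.6 psi -174.81 tcp [0.5685 0.3754 0.4966] open 0.0122 F [-0.2 -0.5 -2. ] j6 -44.6
 rot [ 0.89 -0.1  -0.22]  shift now [ 0.0184  0.0578 -0.3247]  after turn [ 0.0176  0.0528 -0.3255]
```

```bash
python3 -m inch '[0,0.0075,-0.0465,0.9,0,0,0,0,0.0075,-0.0465,0,0,0,0,0,0.0075,-0.0465,0,0,0,0,0,0.0075,-0.0465,0,0,0,0,0,0.0075,-0.0465,0,0,0,0,0,0.0075,-0.0465,0,0,0,0,0,0.0075,-0.0465,0,0,0,0,0,0,0,0,0,0,0]'
python3 - <<'E'
from held import *
go(.5402,.0468,.275,184.3)
s=snap('wrist','w10.png'); np.savez('pics/w10.npz',**s)
held('w10.npz')
E
```

```text
clock: 19.6
tool_pos: [0.5343, 0.0378, 0.4903]
orientation: [119.4, 89.0, -148.2]
force: [-0.1, 0.8, -1.6]
opening: 0.0118
t 19.6 psi -177.56 tcp [0.5343 0.0378 0.4903] open 0.0118 F [-0.1  0.8 -1.6] j6 -22.7
 rot [-1.85 -0.47 -0.87]  shift now [ 0.0561 -0.0072  0.0092]  after turn [ 0.0563 -0.0066  0.0085]
deck 7410 x [0.1816 0.1827 0.1963] y [-0.0233  0.0222] zmin [-0.0465 -0.0464]
fin 3758 x [0.1479 0.1491] y [-0.0064  0.0052] zmin [-0.0326 -0.0323]
((-0.5624790191650391, -2.556915283203125), (46.02203369140625, 88.172607421875), 0.17473767697811127)
```

View pics/w10.png

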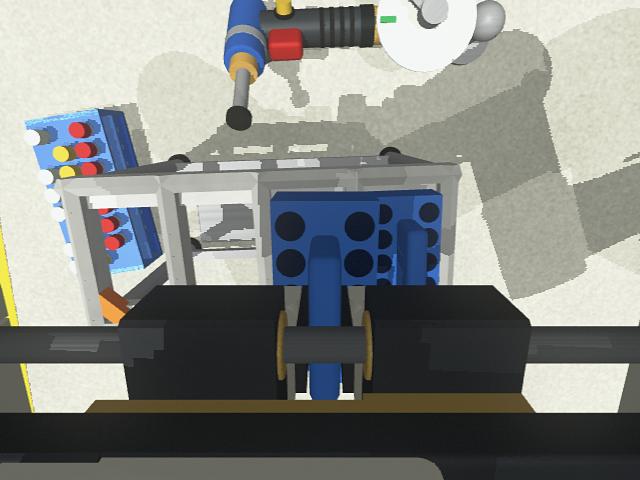

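```bash
python3 -m inch '[0.02,-0.006,0.0115,-1.85,-0.5,-0.9,0,0.02,0,0,0,0,0,0,0,0,0,0,0,0,0]'
python3 -c "
from h import *
go(.5396,.05,.275,184.3)"
```

```text
clock: 20.02
tool_pos: [0.5401, 0.0527, 0.4476]
orientation: [39.4, 89.9, 133.4]
force: [0.1, -0.4, -1.5]
opening: 0.0118
t 20.02 psi -175.93 tcp [0.5401 0.0527 0.4476] open 0.0118 F [ 0.1 -0.4 -1.5] j6 -22.2
 rot [-0.23  0.05 -0.04]  shift now [ 0.0136  0.0007 -0.0027]  after turn [ 0.0136  0.0007 -0.0026]
```

```bash
python3 -m inch '[0.013,0.0007,-0.0027,-0.2,0,0,0,0,0,0,0,0,0,0]'
python3 -c "
from h import *
go(.5396,.05,.25,184.3)"
```

```text
clock: 20.27
tool_pos: [0.5399, 0.0508, 0.4343]
orientation: [37.8, 89.9, 132.1]
force: [0.8, 0.4, -0.9]
opening: 0.0116
t 20.27 psi -175.73 tcp [0.5399 0.0508 0.4343] open 0.0116 F [ 0.8  0.4 -0.9] j6 -21.8
 rot [-0.03  0.04 -0.03]  shift now [ 0.0253  0.0003 -0.0008]  after turn [ 0.0253  0.0004 -0.0008]
```

```bash
python3 -m inch '[0.01,0.0003,-0.0007,0,0,0,0,0.008,0,0,0,0,0,0,0,0,0,0,0,0,0]'
python3 -c "
from h import *
go(.5396,.05,.25,184.3)"
python3 -m inch '[0.006,0,0,0,0,0,0,0,0,0,0,0,0,0]'
python3 -c "
from h import *
go(.5396,.05,.25,184.3)"
```

```text
clock: 20.65
tool_pos: [0.5401, 0.0495, 0.4168]
orientation: [-99.7, 89.9, -5.4]
force: [0.1, -1.3, -0.5]
opening: 0.012
t 20.65 psi -175.74 tcp [0.5401 0.0495 0.4168] open 0.012 F [ 0.1 -1.3 -0.5] j6 -21.7
 rot [-0.04 -0.02  0.12]  shift now [0.0078 0.0005 0.0005]  after turn [0.0078 0.0005 0.0005]
clock: 20.9
tool_pos: [0.5402, 0.0479, 0.4142]
orientation: [-123.9, 89.6, -29.7]
force: [-0.1, 0.5, -1.7]
opening: 0.012
t 20.9 psi -175.71 tcp [0.5402 0.0479 0.4142] open 0.012 F [-0.1  0.5 -1.7] j6 -21.7
 rot [-0.01 -0.2   0.3 ]  shift now [0.0051 0.0005 0.0021]  after turn [0.0052 0.0005 0.0021]
```

```bash
python3 -m inch '[0.0,0,0,0,0,0,0]'
python3 - <<'E'
from held import *
go(.5396,.05,.25,184.3)
s=snap('wrist','w11.png'); np.savez('pics/w11.npz',**s)
held('w11.npz')
s=snap('side'); cv2.imwrite('pics/s11.png',cv2.resize(s['color'][150:310,200:400,::-1],(800,640)[:1]+(600,),interpolation=2))
E
```

```text
clock: 21.02
tool_pos: [0.5402, 0.0479, 0.4143]
orientation: [-118.4, 89.6, -24.1]
force: [-0.1, -0.8, -0.6]
opening: 0.0117
t 21.02 psi -175.73 tcp [0.5402 0.0479 0.4143] open 0.0117 F [-0.1 -0.8 -0.6] j6 -21.7
 rot [-0.03 -0.18  0.33]  shift now [0.0053 0.0005 0.0022]  after turn [0.0053 0.0005 0.0022]
deck 11885 x [0.182  0.1857 0.2025] y [-0.0236  0.0595] zmin [-0.044  -0.0433]
fin 4565 x [0.1457 0.1496] y [-0.0068  0.0592] zmin [-0.0329 -0.0324]
((16.37735939025879, -0.48670196533203125), (86.549072265625, 87.53536224365234), 0.6473273038864136)
```

View pics/w11.png

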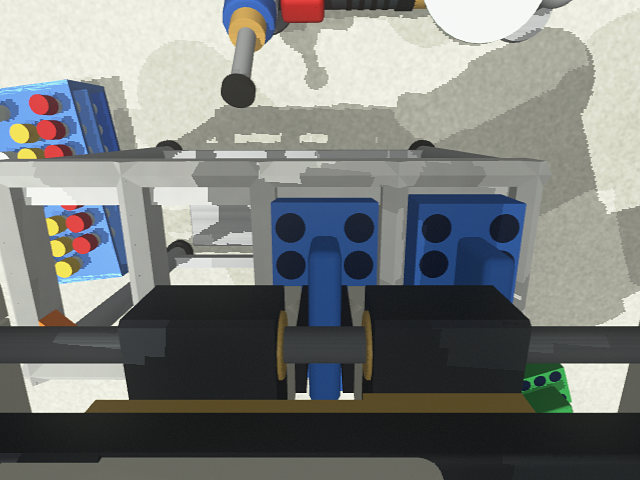

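View pics/s11.png

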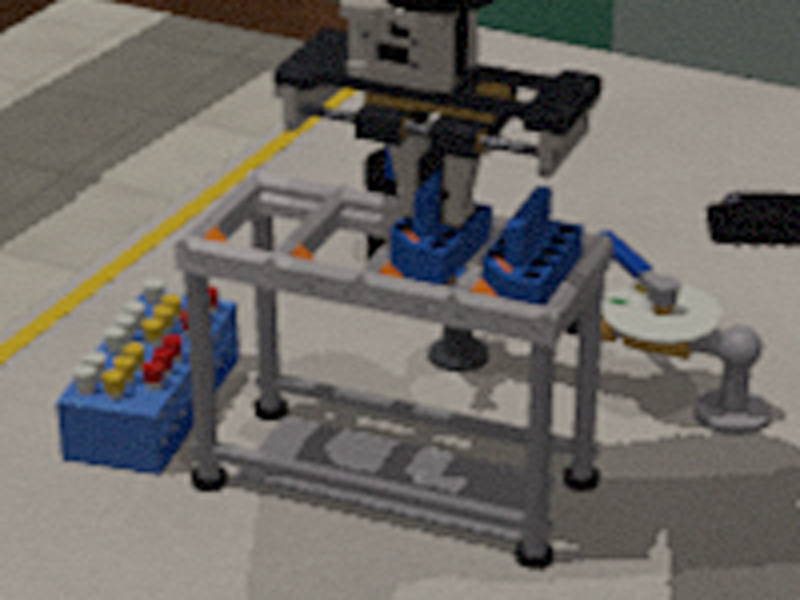

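```bash
python3 -m inch '[0.004,0,0,0,-0.2,0.3,0,0,0,0,0,0,0,0]'
python3 -c "
from h import *
go(.5396,.05,.25,184.3)"
```

```text
clock: 21.38
tool_pos: [0.541, 0.0471, 0.4135]
orientation: [-117.8, 89.7, -23.4]
force: [-1.0, 0.2, 0.5]
opening: 0.0117
t 21.38 psi -175.65 tcp [0.541  0.0471 0.4135] open 0.0117 F [-1.   0.2  0.5] j6 -21.5
 rot [ 0.05 -0.12  0.23]  shift now [0.0045 0.0012 0.003 ]  after turn [0.0045 0.0012 0.003 ]
```

```bash
cat > bars.py <<'E'
from h import *
def bars(fn):
    s=ld(fn); W=pts(s); hsv=cv2.cvtColor(s['color'],cv2.COLOR_RGB2HSV).astype(int)
    m=(W[...,2]>.203)&(W[...,2]<.222)&(hsv[...,1]<60)&(np.abs(W[...,0]-.57)<.16)&(np.abs(W[...,1]-.05)<.075)
    a=np.radians(4.3); e=np.array([np.cos(a),np.sin(a)]); n=np.array([-e[1],e[0]])
    d=W[m][:,:2]-[.5716,.049]; u=d@e; v=d@n; z=W[m][:,2]
    f=(v>-.045)&(v<-.02)
    for k in range(5):
        g=f&(abs(u-(-.126+.063*k))<.012)
        if g.sum()>30: print('bar',k,g.sum(),'err u mean mm',(1000*(u[g].mean()-(-.126+.063*k))).round(2),'ext',(1000*(np.percentile(u[g],[2,98])-(-.126+.063*k))).round(1))
    # ridge estimate for -y rail
    for lo,hi in[(-.12,-.06),(-.06,0),(0,.06),(.06,.12)]:
        g=(u>lo)&(u<hi)&(v<-.043)
        if g.sum()>30: print('rail -y',lo,g.sum(),'v ext err',(1000*(np.percentile(v[g],[2,50,98])+.0525)).round(1))
E
python3 -c "
from bars import *
for f in ['w4.npz','w7.npz','w8.npz','w10.npz','w11.npz']: print(f);bars(f)"
```

```text
w4.npz
bar 0 541 err u mean mm 1.68 ext [-5.6  6.3]
bar 1 506 err u mean mm 0.7 ext [-5.7  6.1]
bar 2 479 err u mean mm -0.26 ext [-5.8  5.5]
bar 3 542 err u mean mm -1.25 ext [-6.2  5.7]
bar 4 571 err u mean mm -2.06 ext [-6.5  5.6]
rail -y -0.12 1272 v ext err [-6.2 -0.   7.7]
rail -y -0.06 1284 v ext err [-6.1  0.1  7.8]
rail -y 0 1288 v ext err [-6.1  0.1  7.8]
rail -y 0.06 1283 v ext err [-6.1  0.1  7.8]
w7.npz
bar 0 972 err u mean mm 0.04 ext [-5.5  6.1]
bar 1 938 err u mean mm 0.55 ext [-5.7  5.9]
bar 2 1338 err u mean mm -1.94 ext [-6.1  5.6]
bar 3 1494 err u mean mm -3.12 ext [-6.5  4.3]
rail -y -0.12 3218 v ext err [-6.7 -0.9  8.1]
rail -y -0.06 3278 v ext err [-6.6 -0.8  8.2]
rail -y 0 3141 v ext err [-6.7 -1.1  8.2]
rail -y 0.06 447 v ext err [-6.7  1.9  9.1]
w8.npz
bar 0 472 err u mean mm 0.59 ext [-5.7  6.1]
bar 1 443 err u mean mm -0.12 ext [-5.5  5.7]
bar 2 503 err u mean mm -1.39 ext [-6.2  5.6]
bar 3 545 err u mean mm -2.15 ext [-6.4  5.5]
bar 4 581 err u mean mm -2.87 ext [-6.6  4.9]
rail -y -0.12 1246 v ext err [-6.3 -0.1  7.7]
rail -y -0.06 1263 v ext err [-6.3 -
[... 184 characters left out ...]
[-5.5  5.8]
bar 3 769 err u mean mm -1.77 ext [-6.2  5.6]
bar 4 846 err u mean mm -2.74 ext [-6.6  5.2]
rail -y -0.12 1820 v ext err [-6.6 -1.2  6.6]
rail -y -0.06 1847 v ext err [-6.5 -1.1  7.5]
rail -y 0 1848 v ext err [-6.5 -1.   8. ]
rail -y 0.06 1845 v ext err [-6.5 -1.   7.8]
w11.npz
bar 0 858 err u mean mm 0.61 ext [-5.4  6.4]
bar 1 1363 err u mean mm 1.15 ext [-5.4  6.3]
bar 2 1070 err u mean mm 0.61 ext [-5.3  6. ]
bar 3 1553 err u mean mm -2.08 ext [-6.2  5.6]
bar 4 1281 err u mean mm -4.32 ext [-6.7 -0.6]
rail -y -0.12 3743 v ext err [-6.7 -1.1  8. ]
rail -y -0.06 3780 v ext err [-6.6 -1.1  8.1]
rail -y 0 3686 v ext err [-6.6 -1.2  8.1]
rail -y 0.06 3526 v ext err [-6.6 -1.2  7.9]
```

```bash
cat > inrack.py <<'E'
from h import *
def inrack(fn,zlo=.2,zhi=.33):
    s=ld(fn); W=pts(s); hsv=cv2.cvtColor(s['color'],cv2.COLOR_RGB2HSV).astype(int)
    m=(hsv[...,1]>110)&(hsv[...,0]>100)&(hsv[...,0]<125)&(W[...,2]>zlo)&(W[...,2]<zhi)
    a=np.radians(4.3); e=np.array([np.cos(a),np.sin(a)]); n=np.array([-e[1],e[0]])
    d=W-np.array([.5716,.049,0]); u=d[...,0]*e[0]+d[...,1]*e[1]; v=d[...,0]*n[0]+d[...,1]*n[1]; z=W[...,2]
    for k in range(4):
        uc=-.0945+.063*k; g=m&(abs(u-uc)<.0295)&(abs(v)<.065)
        if g.sum()<300: continue
        fz=np.percentile(z[g],99.5); dk=g&(z<fz-.02)&(abs(v)<.055)
        zd=np.median(z[dk]); dk&=abs(z-zd)<.004
        A=np.c_[u[dk]-uc,v[dk],np.ones(dk.sum())];kk=np.linalg.lstsq(A,z[dk],rcond=None)[0]
        fn_=g&(z>zd+.025)
        # edges of deck by v slices
        sl=[(round(lo,3),(1000*(np.percentile(u[dk&(v>lo)&(v<lo+.01)],[2,98])-uc)).round(1)) for lo in(-.04,-.03,-.02,-.01,0,.01) if (dk&(v>lo)&(v<lo+.01)).sum()>40]
        print('pocket',k,'deck z',zd.round(4),'fin top',fz.round(4),'slopes',kk[:2].round(4),'v ext',(1000*np.percentile(v[dk],[.5,99.5])).round(1),'fin u',(1000*(np.percentile(u[fn_],[2,98])-uc)).round(1) if fn_.sum()>20 else '','fin v',(1000*np.percentile(v[fn_],[1,99])).round(1) if fn_.sum()>20 else '')
        print('   ',sl)
E
python3 -c "
from inrack import *
for f in ['w7.npz','w8.npz','w10.npz','w11.npz']: print(f);inrack(f)"
```

```text
w7.npz
pocket 0 deck z 0.2468 fin top 0.2819 slopes [-0.0003  0.0054] v ext [-42.3  -3.7] fin u [-5.4  6.2] fin v [-28.2  29.3]
    [(-0.04, array([-21.6,  22.6])), (-0.03, array([-21.7,  22.7])), (-0.02, array([-21.8,  22.9])), (-0.01, array([-21.8,  22.8]))]
w8.npz
pocket 0 deck z 0.2268 fin top 0.2622 slopes [-0.001   0.0015] v ext [-42.1  44.9] fin u [-4.6  7. ] fin v [-27.9  30.3]
    [(-0.04, array([-20.6,  23.9])), (-0.03, array([-20.9,  24.1])), (-0.02, array([-21. ,  23.6])), (-0.01, array([-20.4,  23.8])), (0, array([-21.4,  24. ])), (0.01, array([-20.8,  24.1]))]
w10.npz
pocket 0 deck z 0.2268 fin top 0.2619 slopes [0.0028 0.0051] v ext [-42.5  16.8] fin u [-3.9  7.5] fin v [-28.5   3.3]
    [(-0.04, array([-20.4,  16.9])), (-0.03, array([-20.7,  17.7])), (-0.02, array([-21.1,  18.1])), (-0.01, array([-20.9,  18.7])), (0, array([-20.8,  18.7])), (0.01, array([-21.1,  19.3]))]
pocket 1 deck z 0.3076 fin top 0.3286 slopes [-0.0121 -0.0002] v ext [-54.9 -16.5] fin u  fin v 
    [(-0.04, array([-28.9,  13.2])), (-0.03, array([-28.9,  13.6])), (-0.02, array([-28.9,  13.4]))]
w11.npz
pocket 0 deck z 0.2267 fin top 0.2619 slopes [-0.0054  0.0106] v ext [-42.6  -3.5] fin u [-3.4 24.8] fin v [-37.7 -13.9]
    [(-0.04, array([-20.3,  24.3])), (-0.03, array([-20.5,  24.4])), (-0.02, array([-20.8,  24.5])), (-0.01, array([-21.1,  24.5]))]
pocket 1 deck z 0.2312 fin top 0.29 slopes [0.0054 0.0903] v ext [-43.4  -6.8] fin u [-3.9  7.9] fin v [-37.7  23.9]
    [(-0.04, array([-19.9,  24.4])), (-0.03, array([-20.1,  24.6])), (-0.02, array([-20.1,  24.5])), (-0.01, array([-20.1,  24.6]))]
```

```bash
python3 -m inch '[-0.012,0,0,0,0,0.2,0,0,0.0025,-0.001,0,0,0,0,0,0,0,0,0,0,0]'
python3 - <<'E'
from inrack import *
go(.5396,.05,.25,184.3)
s=snap('wrist','w12.png'); np.savez('pics/w12.npz',**s)
inrack('w12.npz')
E
```

```text
clock: 21.75
tool_pos: [0.5383, 0.0464, 0.4252]
orientation: [138.0, 89.9, -127.7]
force: [0.1, 0.2, -2.4]
opening: 0.0119
t 21.75 psi -175.66 tcp [0.5383 0.0464 0.4252] open 0.0119 F [ 0.1  0.2 -2.4] j6 -21.4
 rot [ 0.04 -0.07 -0.07]  shift now [ 0.0162 -0.0016  0.0035]  after turn [ 0.0162 -0.0016  0.0035]
pocket 0 deck z 0.2267 fin top 0.2617 slopes [-0.0049  0.008 ] v ext [-42.6  -1.8] fin u [-3.2  7.8] fin v [-38.7 -14. ]
    [(-0.04, array([-20.4,  24.3])), (-0.03, array([-20.6,  24.4])), (-0.02, array([-20.9,  24.4])), (-0.01, array([-21. ,  24.5]))]
pocket 1 deck z 0.2406 fin top 0.2818 slopes [-0.0034  0.1091] v ext [-44.   -7.9] fin u [-6.9  4.8] fin v [-33.7  22.5]
    [(-0.04, array([-23.2,  21.1])), (-0.03, array([-23.2,  21.3])), (-0.02, array([-23.4,  21.2])), (-0.01, array([-23. ,  20.9]))]
```

View pics/w12.png

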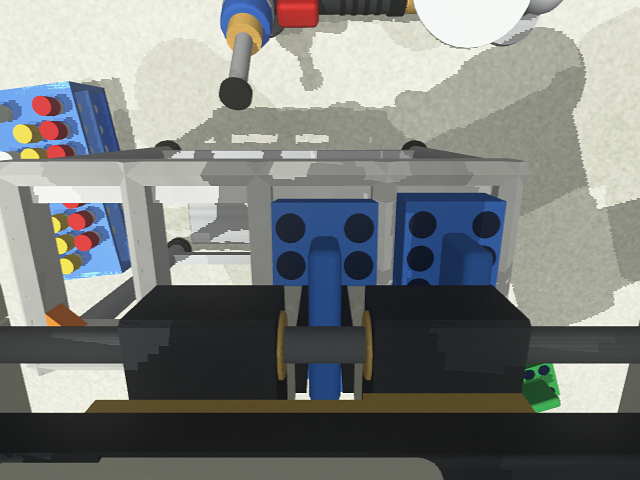

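```bash
python3 -m inch '[-0.005,-0.001,0.009,0,3.1,0,0,0,0,0.009,0,3.1,0,0,0,0,0,0,0,0,0]'
python3 - <<'E'
from inrack import *
go(.5396,.05,.25,184.3)
s=snap('wrist','w13.png'); np.savez('pics/w13.npz',**s)
inrack('w13.npz')
E
```

```text
clock: 22.18
tool_pos: [0.538, 0.0648, 0.4288]
orientation: [178.9, 83.6, -86.8]
force: [-0.1, 0.0, -1.4]
opening: 0.0119
t 22.18 psi -175.67 tcp [0.538  0.0648 0.4288] open 0.0119 F [-0.1  0.  -1.4] j6 -27.8
 rot [ 0.03 -6.43 -0.13]  shift now [ 0.0213 -0.0005 -0.0126]  after turn [ 0.0198 -0.0005 -0.0149]
pocket 0 deck z 0.2267 fin top 0.2619 slopes [-0.0047  0.0026] v ext [-42.4  -3.9] fin u [-3.3  7.8] fin v [-32.  -12.6]
    [(-0.04, array([-20.5,  24.3])), (-0.03, array([-20.7,  24.4])), (-0.02, array([-20.8,  24.4])), (-0.01, array([-20.9,  24.4]))]
pocket 1 deck z 0.2485 fin top 0.2937 slopes [-0.0036 -0.001 ] v ext [-46.2  32.2] fin u [-6.1  5.8] fin v [-32.1  24.5]
    [(-0.04, array([-22.4,  22.1])), (-0.03, array([-22.2,  22.2])), (-0.02, array([-22.5,  22.1])), (-0.01, array([-21.2,  18.9]))]
```

View pics/w13.png

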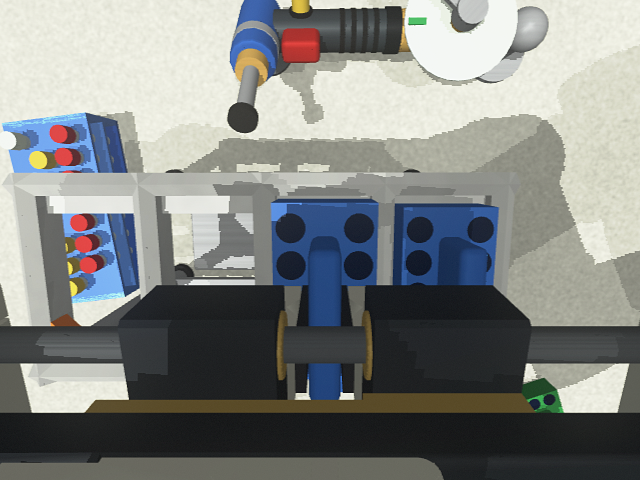

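```bash
python3 -m inch '[0.0,0,0.0023,0,0,0,0,0.0099,0,0.0011,0,0,0,0,0,0,0,0,0,0,0]'
python3 - <<'E'
from inrack import *
go(.5396,.05,.25,184.3)
s=snap('wrist','w14.png'); np.savez('pics/w14.npz',**s)
inrack('w14.npz')
E
```

```text
clock: 22.6
tool_pos: [0.5378, 0.0663, 0.4178]
orientation: [178.8, 83.8, -86.9]
force: [1.2, 0.7, -1.2]
opening: 0.012
t 22.6 psi -175.76 tcp [0.5378 0.0663 0.4178] open 0.012 F [ 1.2  0.7 -1.2] j6 -28.0
 rot [-0.05 -6.24 -0.13]  shift now [ 0.0105 -0.0006 -0.0153]  after turn [ 0.0088 -0.0005 -0.0163]
pocket 0 deck z 0.2267 fin top 0.2619 slopes [-0.0051  0.0041] v ext [-42.4  -3.8] fin u [-3.2 23. ] fin v [-30.2 -13.3]
    [(-0.04, array([-20.4,  24.3])), (-0.03, array([-20.7,  24.4])), (-0.02, array([-20.7,  24.5])), (-0.01, array([-21.2,  24.5]))]
pocket 1 deck z 0.2379 fin top 0.3155 slopes [-0.0037  0.0024] v ext [-44.1  34.6] fin u [-6.2  5.7] fin v [-30.2  26.6]
    [(-0.04, array([-22.6,  21.9])), (-0.03, array([-22.3,  22. ])), (-0.02, array([-22.6,  21.9])), (-0.01, array([-22.2,  22. ]))]
```

```bash
python3 -m inch '[0.005,-0.0005,0.0007,0,0,0,0,0.004,0,0.0004,0,0,0,0,0,0,0,0,0,0,0]'
python3 - <<'E'
from inrack import *
go(.5396,.05,.25,184.3)
s=snap('wrist','w15.png'); np.savez('pics/w15.npz',**s)
inrack('w15.npz')
E
```

```text
clock: 23.02
tool_pos: [0.5386, 0.0662, 0.4088]
orientation: [179.4, 83.8, -86.4]
force: [0.2, -1.0, -1.5]
opening: 0.0117
t 23.02 psi -175.77 tcp [0.5386 0.0662 0.4088] open 0.0117 F [ 0.2 -1.  -1.5] j6 -28.1
 rot [-0.07 -6.23 -0.07]  shift now [ 0.0015  0.0002 -0.0162]  after turn [-0.0002  0.0003 -0.0162]
pocket 0 deck z 0.2267 fin top 0.2619 slopes [-0.0066  0.0109] v ext [-42.5  -3.5] fin u [-3.4 24. ] fin v [-30.1 -12.5]
    [(-0.04, array([-20.4,  24.4])), (-0.03, array([-20.8,  24.4])), (-0.02, array([-20.8,  24.4])), (-0.01, array([-21.2,  24.4]))]
pocket 1 deck z 0.2289 fin top 0.3068 slopes [-0.002   0.0039] v ext [-44.2  34. ] fin u [-5.2  6.6] fin v [-30.3  26.4]
    [(-0.04, array([-21.6,  22.9])), (-0.03, array([-21.4,  23. ])), (-0.02, array([-21.5,  22.9])), (-0.01, array([-21.2,  23. ]))]
```

Level and inside (2 mm above the ledge). Finish and release.

```bash
python3 -m inch '[0.0025,0,0.0003,0,0,0,0,0,0,0,0,0,0,0,0,0,0,0,0,0,0.036,0,0,0,0,0,0,0.036,-0.02,0,-0.002,0,0,0,0.036,-0.04,0,-0.004,0,0,0,0.036,-0.05,0,0,0,-3,0,0.036,-0.04,0,0.02,0,-3.2,0,0.04,0,0,0,0,0,0,0.04]'
python3 - <<'E'
from inrack import *
go(.410,.3695,.05,279.5)
s=snap('wrist','w16.png'); np.savez('pics/w16.npz',**s)
inrack('w16.npz')
E
```

```text
clock: 24.2
tool_pos: [0.5367, 0.0949, 0.5606]
orientation: [-4.6, 89.9, 89.7]
force: [-0.4, 1.0, -1.1]
opening: 0.04
t 24.2 psi -175.73 tcp [0.5367 0.0949 0.5606] open 0.04 F [-0.4  1.  -1.1] j6 -26.3
 rot [-9.523e+01  8.000e-02  1.000e-01]  shift now [0.3521 0.106  0.2826]  after turn [ 0.3516 -0.2917  0.0797]
pocket 0 deck z 0.2267 fin top 0.262 slopes [-0.0035  0.0024] v ext [-41.6  45.4] fin u [-4.1  7.3] fin v [-27.   30.5]
    [(-0.04, array([-20.9,  24.1])), (-0.03, array([-20.9,  24. ])), (-0.02, array([-21.1,  24.2])), (-0.01, array([-20.9,  24. ])), (0, array([-21.1,  24.2])), (0.01, array([-21.,  24.]))]
pocket 1 deck z 0.2267 fin top 0.2622 slopes [-0.0016  0.0013] v ext [-43.8  43.6] fin u [-4.3  7. ] fin v [-29.1  28.5]
    [(-0.04, array([-21.3,  23.3])), (-0.03, array([-20.8,  23.4])), (-0.02, array([-21. ,  23.7])), (-0.01, array([-21.2,  23.9])), (0, array([-21. ,  23.3])), (0.01, array([-20.8,  23.6]))]
```

View pics/w16.png

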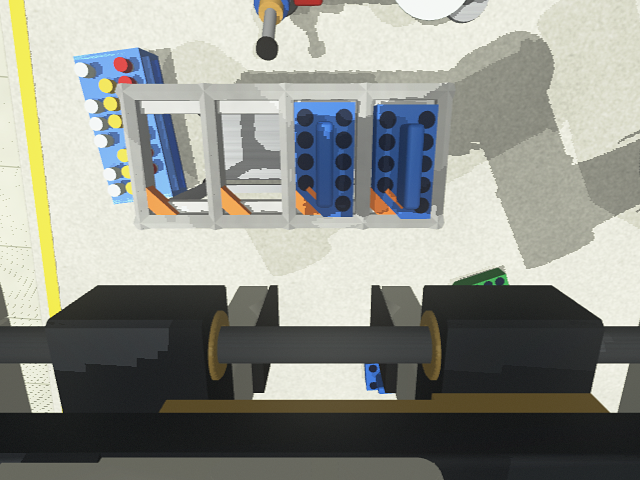

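```bash
python3 -m inch '[0,0.0177,0.047,0,0,0,0.04,0,0.0177,0.047,0,0,0,0.04,0.01,0.0177,0.047,0,0,0,0.04,0.02,0.0177,0.047,0,0,0,0.04,0.02,0.0177,0.047,0,0,0,0.04,0.02,0.0177,0.047,0,0,0,0.04,0.02,0,0,-9.5,0,0,0.04,0.02,0,0,-9.5,0,0,0.04,0.02,0,0,-9.5,0,0,0.04,0.02,0,0,-9.5,0,0,0.04,0,0,0,-9.5,0,0,0.04,0,0,0,-9.5,0,0,0.04,0,0,0,-9.5,0,0,0.04,0,0,0,-9.5,0,0,0.04,0,0,0,-9.5,0,0,0.04,0,0,0,-9.5,0,0,0.04,0,0,0,0,0,0,0.04]'
python3 - <<'E'
from car import *
go(.410,.3695,.05,279.5)
car('w17',(.41,.3695),0)
E
```

```text
clock: 26.38
tool_pos: [0.4019, 0.3659, 0.378]
orientation: [49.8, 87.4, -118.2]
force: [-0.8, -0.4, -0.5]
opening: 0.0403
t 26.38 psi -77.88 tcp [0.4019 0.3659 0.378 ] open 0.0403 F [-0.8 -0.4 -0.5] j6 39.2
 rot [ 2.59  1.61 -1.99]  shift now [ 0.1685 -0.0076 -0.0135]  after turn [ 0.169  -0.0022 -0.0086]
1204 mean [0.4131 0.3697 0.06  ] ((411.4754333496094, 369.3793640136719), (59.550472259521484, 12.013168334960938), 8.408736228942871)
3714 mean [0.4182 0.37   0.0374] ((411.0190124511719, 369.5807800292969), (88.27730560302734, 45.4194221496582), 8.472900390625)
```

View pics/w17.png

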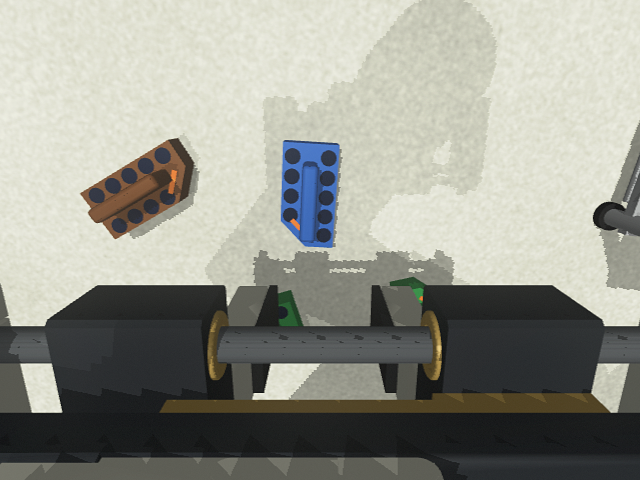

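```bash
python3 -m inch '[0.02,-0.002,-0.011,3.6,1.6,-2,0.04,0,0,0,0,0,0,0.04,0.04,0,0,0,0,0,0.04,0.04,0,0,0,0,0,0.04,0.015,0,0,0,0,0,0.04,0,0,0,0,0,0,0.04]'
python3 -c "
from h import *
go(.4130,.3698,.050,278.45)"
```

```text
clock: 27.18
tool_pos: [0.4122, 0.3694, 0.2626]
orientation: [123.9, 89.9, -48.3]
force: [-0.8, 0.5, 0.0]
opening: 0.0401
t 27.18 psi -82.21 tcp [0.4122 0.3694 0.2626] open 0.0401 F [-0.8  0.5  0. ] j6 35.5
 rot [-0.66 -0.07 -0.11]  shift now [ 0.0536 -0.0004 -0.0007]  after turn [ 0.0536 -0.0003 -0.0008]
```

```bash
python3 -m inch '[0.025,0,-0.001,-0.6,0,0,0.04,0.024,0,0,0,0,0,0.04,0,0,0,0,0,0,0.04]'
python3 -c "
from h import *
go(.4130,.3698,.050,278.45)"
```

```text
clock: 27.55
tool_pos: [0.4147, 0.3718, 0.218]
orientation: [-156.8, 89.6, 31.6]
force: [0.8, -0.6, 1.6]
opening: 0.0401
t 27.55 psi -81.54 tcp [0.4147 0.3718 0.218 ] open 0.0401 F [ 0.8 -0.6  1.6] j6 36.1
 rot [ 0.01 -0.37  0.16]  shift now [0.009  0.0018 0.0021]  after turn [0.009  0.0018 0.002 ]
```

```bash
python3 -m inch '[0.009,0.0018,0.0018,0,-0.4,0.2,0.04,0,0,0,0,0,0,0.04,0,0,0,0,0,0,0.0,0,0,0,0,0,0,0.0,0,0,0,0,0,0,0.0,0,0,0,0,0,0,0.0]'
python3 -c "
from h import *
go(.4130,.3698,.050,278.45)"
python3 -m inch '[-0.02,0,0,0,0,0,0,-0.04,0,0,0,0,0,0,-0.055,0,0,0,0,0,0,-0.055,0,0,9.4,0,0,0,-0.055,0,0,9.4,0,0,0,-0.06,0,0,9.4,0,0,0,0,0,0,9.4,0,0,0,0,0,0,9.4,0,0,0,0,0,0,9.4,0,0,0,0,0,0,9.4,0,0,0,0,0,0,9.4,0,0,0,0,0,0,9.4,0,0,0,0,0,0,9.4,0,0,0,0,0,0,0,0,0,0]'
python3 -c "
from h import *
go(.6025,.0545,.33,184.3)"
```

```text
clock: 28.3
tool_pos: [0.4141, 0.3712, 0.2132]
orientation: [-132.3, 89.7, 56.2]
force: [1.1, -0.3, -0.6]
opening: 0.0116
t 28.3 psi -81.51 tcp [0.4141 0.3712 0.2132] open 0.0116 F [ 1.1 -0.3 -0.6] j6 36.4
 rot [ 0.04 -0.18  0.2 ]  shift now [0.0042 0.0012 0.0013]  after turn [0.0042 0.0012 0.0013]
clock: 30.05
tool_pos: [0.4119, 0.3686, 0.5041]
orientation: [97.2, 89.8, -171.4]
force: [0.0, -0.2, -2.1]
opening: 0.0117
t 30.05 psi -178.58 tcp [0.4119 0.3686 0.5041] open 0.0117 F [ 0.  -0.2 -2.1] j6 -60.6
 rot [-2.88 -0.02 -0.22]  shift now [ 0.0146 -0.1828 -0.3187]  after turn [ 0.0151 -0.1665 -0.3275]
```

```bash
python3 -m inch '[0,0,0,-2.9,0,0,0,0,-0.0238,-0.0465,0,0,0,0,0,-0.0238,-0.0465,0,0,0,0,0,-0.0238,-0.0465,0,0,0,0,0,-0.0238,-0.0465,0,0,0,0,0,-0.0238,-0.0465,0,0,0,0,0,-0.0238,-0.0465,0,0,0,0,0,-0.0238,-0.0465,0,0,0,0,0,0,0,0,0,0,0]'
python3 - <<'E'
from held import *
from inrack import *
go(.6025,.0545,.275,184.3)
s=snap('wrist','w18.png'); np.savez('pics/w18.npz',**s)
held('w18.npz'); inrack('w18.npz',.2,.36)
E
```

```text
clock: 31.18
tool_pos: [0.6143, 0.0521, 0.5008]
orientation: [93.9, 89.6, -169.1]
force: [-0.9, 0.7, -1.7]
opening: 0.0118
t 31.18 psi -173.03 tcp [0.6143 0.0521 0.5008] open 0.0118 F [-0.9  0.7 -1.7] j6 -16.0
 rot [ 2.67 -0.04 -0.4 ]  shift now [0.0669 0.0109 0.0038]  after turn [0.0668 0.0116 0.0033]
deck 6422 x [0.1854 0.1867 0.2028] y [-0.0242  0.0211] zmin [-0.0407 -0.0405]
fin 3203 x [0.1517 0.153 ] y [-0.0074  0.0042] zmin [-0.0268 -0.0265]
((-1.4568843841552734, 3.1462936401367188), (88.00985717773438, 45.82786178588867), 89.8740005493164)
pocket 0 deck z 0.2268 fin top 0.2619 slopes [-0.0137  0.0061] v ext [-42.3  43.2] fin u [-2.6  7.9] fin v [-28.2  29.9]
    [(-0.04, array([-20.2,  24.3])), (-0.03, array([-20.4,  24.5])), (-0.02, array([ 6.3, 24.5])), (-0.01, array([ 6.3, 24.6])), (0, array([ 6.2, 24.5])), (0.01, array([ 6.4, 24.6]))]
pocket 1 deck z 0.2268 fin top 0.2619 slopes [-0.0048  0.0051] v ext [-43.9  25.4] fin u [-3.6  7.5] fin v [-29.9  12.7]
    [(-0.04, array([-20.7,  24.1])), (-0.03, array([-20.9,  24.2])), (-0.02, array([-20.9,  24.2])), (-0.01, array([-20.7,  24.2])), (0, array([-20.9,  24.3])), (0.01, array([-20.8,  24.3]))]
pocket 2 deck z 0.3144 fin top 0.3497 slopes [-0.0101  0.0104] v ext [-40.2  42.2] fin u [ 5.2 17.6] fin v [-25.6  28.4]
    [(-0.04, array([-9.5, 28.4])), (-0.03, array([-10.1,  24.9])), (-0.02, array([-10.7,  28.1])), (-0.01, array([-10.6,  26.9]))]
```

View pics/w18.png

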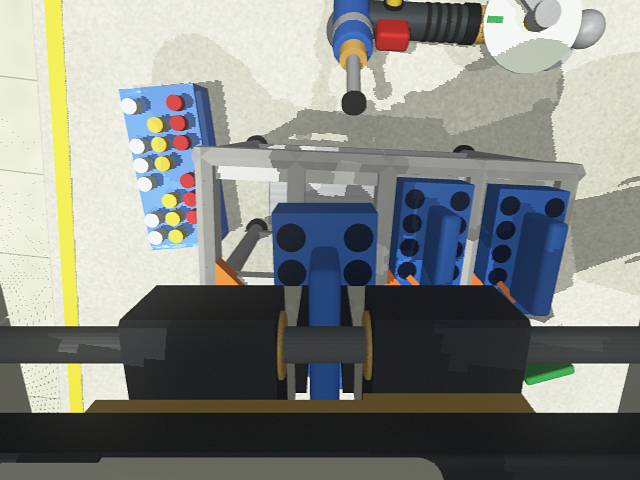

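```bash
python3 -m inch '[0,0,0,2.7,0,-0.4,0,0.02,0.012,-0.0026,0,0,0,0,0.02,0,0,0,0,0,0,0,0,0,0,0,0,0]'
python3 - <<'E'
from inrack import *
go(.6024,.0486,.254,184.3)
s=snap('wrist','w19.png'); np.savez('pics/w19.npz',**s)
inrack('w19.npz',.2,.36)
E
```

```text
clock: 31.72
tool_pos: [0.5999, 0.0524, 0.4602]
orientation: [-19.9, 89.9, 75.1]
force: [-0.2, 0.4, -0.4]
opening: 0.012
t 31.73 psi -175.04 tcp [0.5999 0.0524 0.4602] open 0.012 F [-0.2  0.4 -0.4] j6 -18.6
 rot [0.66 0.06 0.02]  shift now [ 0.0472 -0.0021 -0.0041]  after turn [ 0.0472 -0.0022 -0.004 ]
pocket 0 deck z 0.2268 fin top 0.2619 slopes [-0.0139  0.0088] v ext [-42.4  26.3] fin u [-2.5  8. ] fin v [-28.3  22.4]
    [(-0.04, array([-20.3,  24.5])), (-0.03, array([-20.7,  24.5])), (-0.02, array([ 6.4, 24.7])), (-0.01, array([ 6.3, 24.6])), (0, array([ 6.3, 24.7])), (0.01, array([ 6.3, 24.4]))]
pocket 1 deck z 0.2268 fin top 0.2619 slopes [-0.004   0.0046] v ext [-44.1  13.7] fin u [-3.6  7.6] fin v [-37.4   0.5]
    [(-0.04, array([-20.7,  24.1])), (-0.03, array([-20.8,  24.2])), (-0.02, array([-20.8,  24.2])), (-0.01, array([-21. ,  24.3])), (0, array([-20.8,  24.2])), (0.01, array([-20.6,  24.3]))]
pocket 2 deck z 0.2738 fin top 0.3261 slopes [-0.0037  0.0125] v ext [-37.9  42.7] fin u [-7.9  4. ] fin v [-37.4  30.1]
    [(-0.04, array([-23.4,  20.5])), (-0.03, array([-23.8,  20.5])), (-0.02, array([-23.9,  20.5])), (-0.01, array([-23.9,  20.6]))]
```

```bash
python3 -m inch '[0.017,-0.0022,-0.004,0.7,0,0,0,0.012,0,0,0,0,0,0,0,0,0,0,0,0,0]'
python3 - <<'E'
from inrack import *
go(.6024,.0486,.254,184.3)
s=snap('wrist','w20.png'); np.savez('pics/w20.npz',**s)
inrack('w20.npz',.2,.36)
E
```

```text
clock: 32.15
tool_pos: [0.6032, 0.0493, 0.432]
orientation: [-69.8, 89.7, 24.6]
force: [0.1, -0.5, -1.1]
opening: 0.0116
t 32.15 psi -175.64 tcp [0.6032 0.0493 0.432 ] open 0.0116 F [ 0.1 -0.5 -1.1] j6 -18.8
 rot [0.06 0.09 0.24]  shift now [ 0.0189  0.0009 -0.0007]  after turn [ 0.019   0.0008 -0.0006]
pocket 0 deck z 0.2268 fin top 0.2618 slopes [-0.0152  0.0081] v ext [-42.4  44.6] fin u [-2.   8.1] fin v [-28.4  29.7]
    [(-0.04, array([-20.2,  24.5])), (-0.03, array([-20.4,  24.6])), (-0.02, array([ 6.3, 24.7])), (-0.01, array([ 6.4, 24.7])), (0, array([ 6.3, 24.7])), (0.01, array([ 6.2, 24.6]))]
pocket 1 deck z 0.2267 fin top 0.2621 slopes [-0.0055  0.0087] v ext [-44.1  -0.5] fin u [-3.4 24.9] fin v [-40.7 -13.1]
    [(-0.04, array([-20.5,  24.1])), (-0.03, array([-20.8,  24.2])), (-0.02, array([-20.9,  24.3])), (-0.01, array([-20.7,  24.3]))]
pocket 2 deck z 0.2454 fin top 0.2883 slopes [0.0003 0.0142] v ext [-41.1  39.5] fin u [-4.1  7.5] fin v [-40.3  26.8]
    [(-0.04, array([-20.1,  23.8])), (-0.03, array([-20.3,  24. ])), (-0.02, array([-20.4,  24.1])), (-0.01, array([-20.2,  24.1]))]
```

```bash
python3 -m inch '[0,0.0012,-0.0023,0,0,0.2,0,0.007,0,0,0,0,0,0,0,0,0,0,0,0,0]'
python3 - <<'E'
from inrack import *
go(.6024,.0486,.254,184.3)
s=snap('wrist','w21.png'); np.savez('pics/w21.npz',**s)
inrack('w21.npz',.2,.36)
E
```

```text
clock: 32.58
tool_pos: [0.6025, 0.0466, 0.4258]
orientation: [-53.3, 89.8, 41.1]
force: [0.1, 0.1, -0.9]
opening: 0.0119
t 32.58 psi -175.65 tcp [0.6025 0.0466 0.4258] open 0.0119 F [ 0.1  0.1 -0.9] j6 -18.5
 rot [0.05 0.1  0.13]  shift now [ 0.0129 -0.0001  0.002 ]  after turn [ 0.0128 -0.0001  0.002 ]
pocket 0 deck z 0.2268 fin top 0.2617 slopes [-0.0133  0.007 ] v ext [-42.5  44.3] fin u [-0.5  8.2] fin v [-28.5  29.8]
    [(-0.04, array([-19.3,  24.6])), (-0.03, array([-20.5,  24.6])), (-0.02, array([ 6.4, 24.7])), (-0.01, array([ 6.3, 24.9])), (0, array([ 6.4, 24.8])), (0.01, array([ 6.2, 24.4]))]
pocket 1 deck z 0.2269 fin top 0.3192 slopes [-0.0045  0.0091] v ext [-44.2  -5.3] fin u [-3.4 24.3] fin v [-43.4 -17.9]
    [(-0.04, array([-20.4,  24.1])), (-0.03, array([-20.8,  24.2])), (-0.02, array([-21. ,  24.4])), (-0.01, array([-21. ,  24.4]))]
pocket 2 deck z 0.2393 fin top 0.2825 slopes [-0.0011  0.0144] v ext [-43.7  37. ] fin u [-5.3  6.3] fin v [-43.   24.2]
    [(-0.04, array([-21.4,  22.7])), (-0.03, array([-21.4,  22.8])), (-0.02, array([-21.7,  22.9]))]
```

```bash
python3 -m inch '[0.005,0,0,0,0,0,0,0.004,0,0,0,0,0,0,0,0,0,0,0,0,0]'
python3 - <<'E'
from inrack import *
go(.6024,.0466,.254,184.3)
s=snap('wrist','w22.png'); np.savez('pics/w22.npz',**s)
inrack('w22.npz',.2,.36)
E
```

```text
clock: 33.0
tool_pos: [0.6026, 0.0467, 0.4169]
orientation: [-62.4, 89.8, 31.9]
force: [0.6, 0.2, -2.0]
opening: 0.0118
t 33.0 psi -175.64 tcp [0.6026 0.0467 0.4169] open 0.0118 F [ 0.6  0.2 -2. ] j6 -18.5
 rot [0.06 0.1  0.19]  shift now [ 0.0039  0.0003 -0.    ]  after turn [ 0.0039  0.0002 -0.    ]
pocket 0 deck z 0.2267 fin top 0.2597 slopes [-0.0193  0.0056] v ext [-42.5  44.7] fin u [6.1 8.4] fin v [-27.6  29.4]
    [(-0.04, array([-12.1,  24.7])), (-0.03, array([-13.8,  24.8])), (-0.02, array([ 6.3, 24.8])), (-0.01, array([ 6.3, 24.8])), (0, array([ 6.3, 24.8])), (0.01, array([ 6.4, 24.7]))]
pocket 1 deck z 0.2267 fin top 0.2622 slopes [-0.0062  0.0124] v ext [-44.2  -7.5] fin u [-3.4 24.3] fin v [-43.3 -19.8]
    [(-0.04, array([-20.6,  24.2])), (-0.03, array([-20.7,  24.3])), (-0.02, array([-21. ,  24.3])), (-0.01, array([-21.5,  24.5]))]
pocket 2 deck z 0.2308 fin top 0.3096 slopes [-0.0004  0.0115] v ext [-43.6  37.3] fin u [-5.   6.7] fin v [-43.1  24.2]
    [(-0.04, array([-21.1,  23. ])), (-0.03, array([-21.2,  23.2])), (-0.02, array([-21.3,  23.3]))]
```

```bash
python3 -m inch '[0.0045,0,0,0,0,0,0,0,0,0,0,0,0,0,0,0,0,0,0,0,0.036,0,0,0,0,0,0,0.036,-0.02,0,0,0,0,0,0.036,-0.04,0,0,0,0,0,0.036,-0.05,0,0,0,0,0,0.036,-0.05,0,0.02,0,0,0,0.04,0,0,0.02,0,0,0,0.04,0,0,0,0,0,0,0.04]'
python3 - <<'E'
from inrack import *
go(.5714,-.1257,.2,274.7)
s=snap('wrist','w23.png'); np.savez('pics/w23.npz',**s)
inrack('w23.npz')
snap('scene','sc23.png'); snap('side','sd23.png')
E
```

```text
clock: 34.3
tool_pos: [0.5991, 0.087, 0.5768]
orientation: [-62.1, 89.8, 32.2]
force: [0.1, 0.7, -0.2]
opening: 0.0398
t 34.3 psi -175.67 tcp [0.5991 0.087  0.5768] open 0.0398 F [ 0.1  0.7 -0.2] j6 -22.4
 rot [-9.037e+01 -8.000e-02  2.500e-01]  shift now [ 0.2172  0.0444 -0.2104]  after turn [0.2178 0.2097 0.045 ]
pocket 0 deck z 0.2267 fin top 0.2621 slopes [-0.0081  0.0003] v ext [-41.4  45.2] fin u [-3.4  7.6] fin v [-27.5  30.4]
    [(-0.04, array([-20.7,  24.2])), (-0.03, array([-20.8,  24.3])), (-0.02, array([-21.1,  24.3])), (-0.01, array([-20.9,  24.2])), (0, array([-21. ,  24.3])), (0.01, array([-21. ,  24.3]))]
pocket 1 deck z 0.2268 fin top 0.2621 slopes [-0.0039  0.0015] v ext [-43.7  43.4] fin u [-4.3  7.2] fin v [-29.2  28.7]
    [(-0.04, array([-20.8,  23.9])), (-0.03, array([-20.9,  23.9])), (-0.02, array([-21.,  24.])), (-0.01, array([-21.1,  23.9])), (0, array([-21. ,  24.1])), (0.01, array([-21.,  24.]))]
pocket 2 deck z 0.2268 fin top 0.262 slopes [-0.0005  0.0009] v ext [-43.   44.3] fin u [-4.2  7.1] fin v [-28.6  29.2]
    [(-0.04, array([-20.5,  23.6])), (-0.03, array([-20.7,  23.9])), (-0.02, array([-21. ,  24.2])), (-0.01, array([-20.3,  24.3])), (0, array([-20.5,  23.8])), (0.01, array([-20.6,  23.9]))]
```

View pics/w23.png

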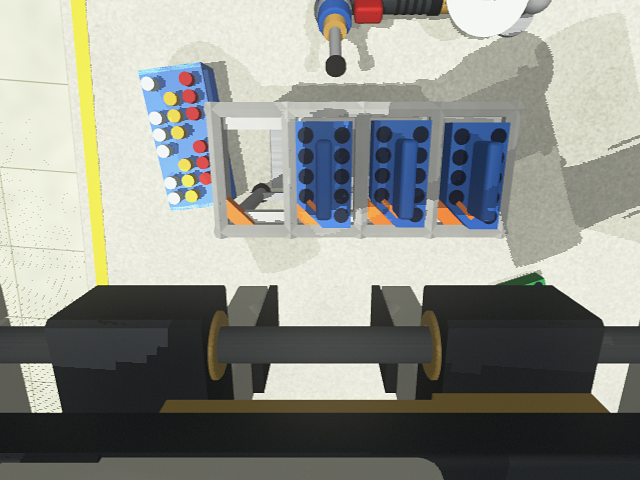

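View pics/sc23.png

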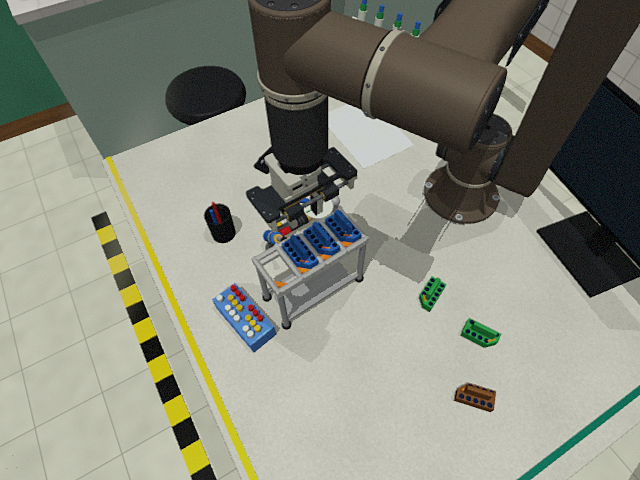

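All three blue carriers are seated: deck heights are 0.2267, 0.2268 and 0.2268, all level. No fourth blue carrier is on the bench. Now checking clearances around the gun.

Run:
```python
from h import *
a=np.radians(4.7);e=np.array([np.cos(a),np.sin(a)]);n=np.array([-e[1],e[0]])
O=np.array([.5714,-.1257])
for f in ['w1.npz','w3.npz','w23.npz','w10.npz']:
    W=pts(ld(f));d=W[...,:2]-O;x=d@e;y=d@n;z=W[...,2]
    print(f)
    for y0 in np.arange(-.04,.11,.01):
        m=(y>y0)&(y<y0+.01)&(x>.01)&(x<.07)&(z>.05)&(z<.19)
        if m.sum()>15: print(round(y0,2),m.sum(),'x',(1000*np.percentile(x[m],[2,98])).round(),'zmax',np.percentile(z[m],98).round(3))
s=ld('w1.npz');W=pts(s);hsv=cv2.cvtColor(s['color'],cv2.COLOR_RGB2HSV).astype(int)
d=W[...,:2]-O;x=d@e;y=d@n;z=W[...,2];sat=hsv[...,1]>120;h=hsv[...,0]
for nm,m in[('trig',sat&((h<8)|(h>172))&(z>.06)),('lock',sat&(h>20)&(h<35)&(z>.06))]:
    m=m&(abs(x)<.03)&(abs(y)<.05); print(nm,m.sum(),'x',(1000*np.percentile(x[m],[2,98])).round(1),'y',(1000*np.percentile(y[m],[2,98])).round(1),'z',(1000*np.percentile(z[m],[2,98])).round(1))
m=(hsv[...,2]<90)&(abs(x+.03)<.02)&(abs(y)<.03)&(z>.06); print('handle y',(1000*np.percentile(y[m],[2,50,98])).round(1), [ (lo, (1000*np.mean(y[m&(x>lo)&(x<lo+.01)&(z>.078)])).round(2)) for lo in (-.05,-.04,-.03,-.02)])
```

```text
w1.npz
-0.04 96 x [24. 46.] zmax 0.062
-0.03 331 x [19. 51.] zmax 0.071
-0.02 443 x [11. 51.] zmax 0.081
-0.01 439 x [11. 50.] zmax 0.091
0.0 486 x [11. 51.] zmax 0.101
0.01 499 x [11. 51.] zmax 0.111
0.02 378 x [12. 51.] zmax 0.113
0.03 302 x [19. 51.] zmax 0.117
0.04 217 x [25. 46.] zmax 0.124
0.05 151 x [30. 39.] zmax 0.135
0.06 117 x [30. 36.] zmax 0.143
0.07 75 x [26. 34.] zmax 0.154
w3.npz
-0.04 95 x [24. 46.] zmax 0.062
-0.03 329 x [20. 50.] zmax 0.071
-0.02 430 x [11. 51.] zmax 0.081
-0.01 424 x [11. 50.] zmax 0.091
0.0 468 x [11. 51.] zmax 0.101
0.01 489 x [11. 51.] zmax 0.111
0.02 209 x [11. 50.] zmax 0.112
0.03 111 x [19. 28.] zmax 0.113
0.04 26 x [24. 31.] zmax 0.109
w23.npz
0.0 55 x [11. 53.] zmax 0.095
0.01 345 x [11. 53.] zmax 0.11
0.02 412 x [11. 53.] zmax 0.112
0.03 355 x [19. 52.] zmax 0.116
0.04 206 x [24. 47.] zmax 0.124
0.05 106 x [30. 41.] zmax 0.133
0.06 101 x [30. 41.] zmax 0.143
0.07 204 x [27. 45.] zmax 0.155
0.08 171 x [27. 45.] zmax 0.15
w10.npz
-0.03 230 x [19. 51.] zmax 0.071
-0.02 350 x [11. 50.] zmax 0.08
-0.01 457 x [11. 50.] zmax 0.09
0.0 475 x [11. 50.] zmax 0.101
0.01 510 x [11. 51.] zmax 0.11
0.02 589 x [11. 51.] zmax 0.112
0.03 495 x [19. 52.] zmax 0.116
0.04 306 x [24. 47.] zmax 0.124
0.05 178 x [30. 41.] zmax 0.134
0.06 184 x [30. 41.] zmax 0.145
0.07 307 x [26. 44.] zmax 0.155
0.08 226 x [27. 45.] zmax 0.149
trig 705 x [-14.4  13.4] y [ 2.4 26.3] z [81.8 95.8]
lock 441 x [-11.3   6.1] y [-49.8  -9.5] z [ 80.3 405.3]
handle y [-29.5 -16.6  11.7] [(-0.05, np.float64(-1.51)), (-0.04, np.float64(-1.33)), (-0.03, np.float64(-1.7)), (-0.02, np.float64(-20.57))]
```

Run:
```python
from h import *
from scipy.optimize import least_squares
for f in ['w1.npz','w3.npz','w10.npz','w23.npz']:
    s=ld(f);W=pts(s);hsv=cv2.cvtColor(s['color'],cv2.COLOR_RGB2HSV).astype(int)
    q=W[(W[...,0]>.505)&(W[...,0]<.548)&(abs(W[...,1]+.13)<.03)&(W[...,2]>.066)&(W[...,2]<.09)]
    if len(q)<100: continue
    fun=lambda p:np.hypot((q[:,1]-p[0]-p[1]*(q[:,0]-.5714))*np.cos(np.arctan(p[1])),q[:,2]-p[2])-.016
    r=least_squares(fun,[-.126,.08,.065],loss='soft_l1',f_scale=.001);print(f,len(q),'y@.5714',r.x[0].round(4),'yaw',np.degrees(np.arctan(r.x[1])).round(2),'z',r.x[2].round(4))
    x,y,z=W[...,0],W[...,1],W[...,2];sat=hsv[...,1]>120;h=hsv[...,0]
    for nm,m in[('trig',sat&((h<8)|(h>172))&(z>.07)&(z<.11)),('lock',sat&(h>20)&(h<35)&(z>.07)&(z<.1))]:
        m=m&(abs(x-.572)<.03)&(abs(y+.126)<.05)
        if m.sum()>20: print('  ',nm,m.sum(),'x',np.percentile(x[m],[3,97]).round(4),'y',np.percentile(y[m],[2,98]).round(4),'z',np.percentile(z[m],[2,98]).round(4))
```

```text
w1.npz 1246 y@.5714 -0.1263 yaw 4.96 z 0.066
   trig 705 x [0.556  0.5834] y [-0.1233 -0.0996] z [0.0818 0.0958]
   lock 201 x [0.566  0.5793] y [-0.1498 -0.1342] z [0.0789 0.0897]
w3.npz 1185 y@.5714 -0.1266 yaw 4.65 z 0.066
   trig 667 x [0.5559 0.5836] y [-0.1232 -0.0999] z [0.0816 0.0956]
   lock 191 x [0.566  0.5791] y [-0.1499 -0.1347] z [0.0783 0.0895]
w10.npz 1881 y@.5714 -0.1264 yaw 4.65 z 0.0658
   trig 1027 x [0.556  0.5834] y [-0.1227 -0.0977] z [0.0814 0.0955]
   lock 223 x [0.5662 0.5786] y [-0.1446 -0.1344] z [0.0806 0.0896]
w23.npz 551 y@.5714 -0.1265 yaw 4.31 z 0.0658
   trig 650 x [0.5563 0.5842] y [-0.1183 -0.0973] z [0.0833 0.0959]
```

```bash
cat >> h.py <<'E'
O=np.array([.5711,-.1264]);ga=np.radians(4.65);ge=np.array([np.cos(ga),np.sin(ga)]);gn=np.array([-ge[1],ge[0]])
def gun(x,y,zg,tilt=15,psi=94.65):
    """goal of grasp point in gun frame"""
    o,M,t=st(); p=np.radians(psi)
    G=np.array([[0,np.cos(p),np.sin(p)],[0,np.sin(p),-np.cos(p)],[-1,0,0]])@R.from_euler('y',-tilt,degrees=True).as_matrix()
    P=np.r_[O+x*ge+y*gn,zg]; d=P-G[:,0]*.159-t
    g=t+M[:,0]*.159; gl=[(g[:2]-O)@ge,(g[:2]-O)@gn,g[2]]
    print('t',round(o['clock'],2),'grasp in gun',np.round(gl,4),'open',round(o['opening'],4),'F',np.round(o['force'],1),'j',np.round(o['joint_pos'],0))
    print(' rot',R.from_matrix(M.T@G).as_rotvec(degrees=True).round(2),'tcp shift now',(M.T@d).round(4),'after',(G.T@d).round(4))
E
python3 -m inch '[0,0.009,-0.045,0,0,0,0.06,0,0.009,-0.045,0,0,0,0.08,0,0.009,-0.045,0,0,0,0.087,0,0.009,-0.045,0,0,0,0.087,0,0.009,-0.035,0,0,0,0.087,0.01,0,0,9.5,0,0,0.087,0.01,0,0,9.5,0,0,0.087,0.01,0,0,9.5,0,0,0.087,0.01,0,0,9.5,0,0,0.087,0.01,0,0,9.5,0,0,0.087,0.01,0,0,9.5,0,0,0.087,0.01,0,0,9.5,0,0,0.087,0.01,0,0,9.5,0,0,0.087,0.01,0,0,9.5,0,0,0.087,0,0,0,4,-7.5,0,0.087,0,0,0,0,-7.5,0,0.087,0,0,0,0,0,0,0.087]'
python3 - <<'E'
from h import *
gun(-.005,-.0015,.2)
s=snap('wrist','w24.png'); np.savez('pics/w24.npz',**s)
E
```

```text
clock: 36.58
tool_pos: [0.5645, -0.1489, 0.467]
orientation: [0.9, 76.1, 1.9]
force: [-0.1, 0.3, 0.7]
opening: 0.0873
t 36.58 grasp in gun [ 0.0299 -0.0237  0.3127] open 0.0873 F [-0.1  0.3  0.7] j [  5.   6. -12.   1. -59. -94.]
 rot [-3.48 -1.06  0.69] tcp shift now [ 0.1007  0.0176 -0.0651] after [ 0.0997  0.0204 -0.0658]
```

View pics/w24.png

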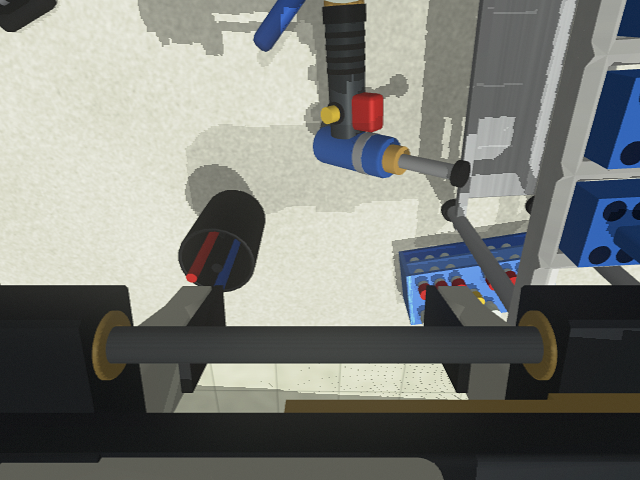

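```bash
python3 -m inch '[0,0,0,-3.5,-1.1,0.7,0.087,0.02,0.01,-0.033,0,0,0,0.087,0.02,0.01,-0.033,0,0,0,0.087,0,0,0,0,0,0,0.087]'
python3 - <<'E'
from h import *
from scipy.optimize import least_squares
gun(-.005,-.0015,.2)
s=snap('wrist','w25.png'); np.savez('pics/w25.npz',**s)
for f in['w24.npz','w25.npz']:
    W=pts(ld(f))
    q=W[(W[...,0]>.505)&(W[...,0]<.548)&(abs(W[...,1]+.13)<.03)&(W[...,2]>.066)&(W[...,2]<.09)]; print(len(q))
    if len(q)<80: continue
    fun=lambda p:np.hypot((q[:,1]-p[0]-p[1]*(q[:,0]-.5714))*np.cos(np.arctan(p[1])),q[:,2]-p[2])-.016
    r=least_squares(fun,[-.126,.08,.065],loss='soft_l1',f_scale=.001);print(f,len(q),'y@.5714',r.x[0].round(4),'yaw',np.degrees(np.arctan(r.x[1])).round(2),'z',r.x[2].round(4))
E
```

```text
clock: 37.12
tool_pos: [0.5091, -0.134, 0.4085]
orientation: [-0.2, 75.9, 4.6]
force: [1.0, -0.4, 0.8]
opening: 0.0868
t 37.12 grasp in gun [-0.0236 -0.0025  0.2543] open 0.0868 F [ 1.  -0.4  0.8] j [  7.   2. -23.   1. -50. -92.]
 rot [ 0.13 -0.9   0.01] tcp shift now [0.0572 0.001  0.0024] after [0.0572 0.001  0.0015]
2280
w24.npz 2280 y@.5714 -0.1265 yaw 4.52 z 0.0659
2376
w25.npz 2376 y@.5714 -0.1265 yaw 4.67 z 0.0659
```

View pics/w25.png

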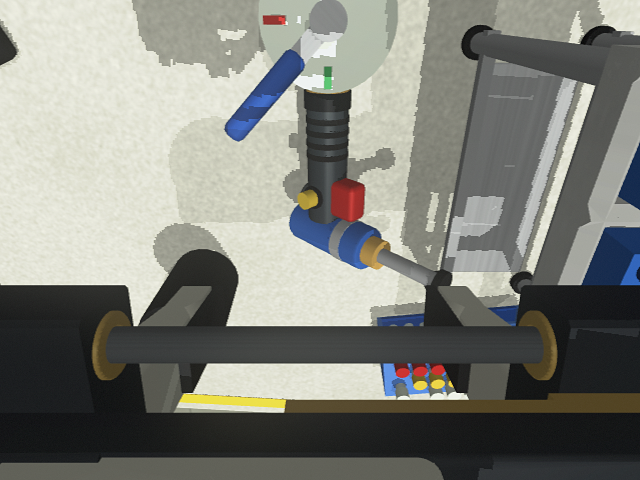

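```bash
python3 -m inch '[0.02,0.001,-0.013,0,-0.9,0,0.087,0.025,0,-0.012,0,0,0,0.087,0.025,0,0,0,0,0,0.087,0,0,0,0,0,0,0.087]'
python3 -c "
from h import *
gun(-.005,-.0015,.085)"
```

```text
clock: 37.67
tool_pos: [0.5098, -0.1343, 0.338]
orientation: [-0.8, 74.8, 4.0]
force: [-1.1, -0.3, 1.2]
opening: 0.0871
t 37.67 grasp in gun [-0.0201 -0.0033  0.1845] open 0.0871 F [-1.1 -0.3  1.2] j [  7.   6. -30.   1. -39. -93.]
 rot [0.26 0.18 0.16] tcp shift now [ 0.1     0.0017 -0.0109] after [ 0.1     0.0014 -0.0106]
```

```bash
python3 -m inch '[0.025,0.0015,-0.0055,0.2,0.2,0,0.087,0.025,0,-0.0055,0,0,0,0.087,0.02,0,0,0,0,0,0.087,0,0,0,0,0,0,0.087]'
python3 - <<'E'
from h import *
gun(-.005,-.0015,.085)
s=snap('wrist','w26.png'); np.savez('pics/w26.npz',**s)
snap('side','sd26.png')
E
```

```text
clock: 38.17
tool_pos: [0.523, -0.1328, 0.2719]
orientation: [-1.1, 74.8, 3.6]
force: [0.3, 0.2, -0.3]
opening: 0.0869
t 38.17 grasp in gun [-0.0067 -0.0032  0.1185] open 0.0869 F [ 0.3  0.2 -0.3] j [  7.  11. -34.   2. -30. -94.]
 rot [0.16 0.25 0.26] tcp shift now [ 0.0328  0.0011 -0.0065] after [ 0.0328  0.001  -0.0064]
```

View pics/w26.png

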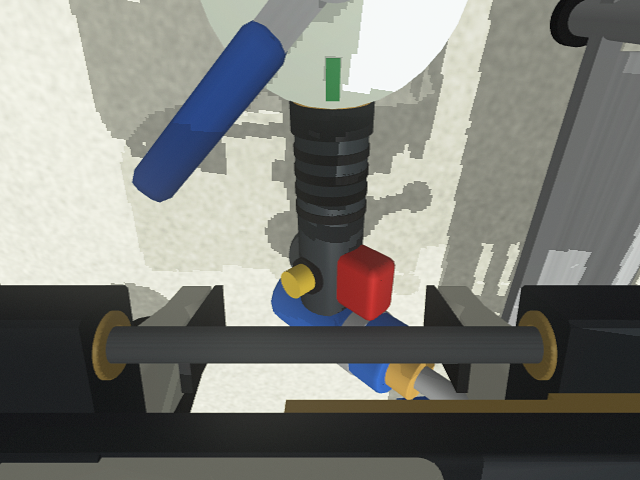

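```bash
python3 -m inch '[0.012,0.0005,-0.0035,0.1,0.2,0.2,0.087,0.012,0,-0.003,0,0,0,0.087,0.008,0,0,0,0,0,0.087,0,0,0,0,0,0,0.08]'
python3 - <<'E'
from h import *
gun(-.005,-.0015,.085)
E
```

```text
clock: 38.78
tool_pos: [0.5259, -0.1322, 0.2408]
orientation: [-0.3, 74.6, 4.4]
force: [0.8, -0.5, 0.4]
opening: 0.0825
t 38.77 grasp in gun [-0.0034 -0.0022  0.0875] open 0.0825 F [ 0.8 -0.5  0.4] j [  7.  14. -35.   1. -25. -93.]
 rot [0.07 0.37 0.05] tcp shift now [ 0.002   0.0006 -0.0012] after [ 0.002   0.0006 -0.0012]
```

```bash
python3 -m inch '[0.002,0.0005,-0.001,0,0.3,0,0.072,0,0,0,0,0,0,0.064,0,0,0,0,0,0,0.060,0,0,0,0,0,0,0.060]'
python3 - <<'E'
from h import *
gun(-.005,-.0015,.085)
s=snap('wrist','w27.png'); np.savez('pics/w27.npz',**s)
E
```

```text
clock: 39.28
tool_pos: [0.5254, -0.1308, 0.2385]
orientation: [-0.1, 74.9, 4.7]
force: [-0.6, 5.9, -1.9]
opening: 0.0601
t 39.27 grasp in gun [-0.0046 -0.0007  0.0849] open 0.0601 F [-0.6  5.9 -1.9] j [  7.  14. -35.   1. -25. -93.]
 rot [ 0.07  0.06 -0.  ] tcp shift now [-0.0002 -0.0008 -0.0002] after [-0.0002 -0.0008 -0.0002]
```

View pics/w27.png

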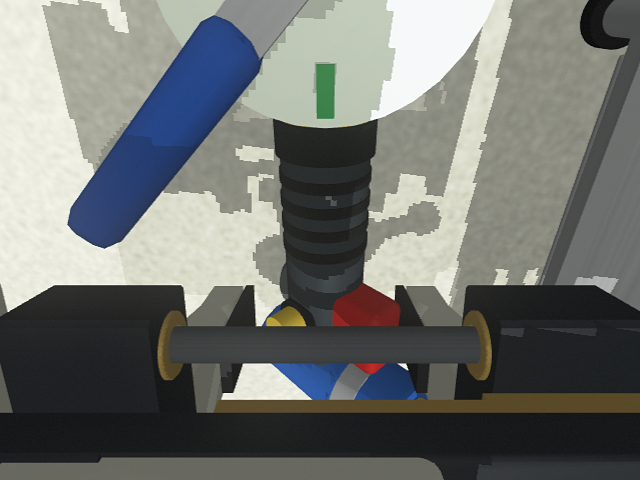

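```bash
python3 -m inch '[0,-0.0015,0,0,0,0,0.056,0,0,0,0,0,0,0.052,0,0,0,0,0,0,0.050,0,0,0,0,0,0,0.050]'
python3 -c "
from h import *
gun(-.005,-.0015,.085)"
```

```text
clock: 39.83
tool_pos: [0.5252, -0.1287, 0.2371]
orientation: [0.8, 75.0, 5.6]
force: [-0.8, 1.6, 0.4]
opening: 0.0501
t 39.83 grasp in gun [-0.0047  0.0021  0.0836] open 0.0501 F [-0.8  1.6  0.4] j [  7.  14. -35.   1. -25. -93.]
 rot [ 0.1   0.01 -0.25] tcp shift now [-0.0015 -0.0029  0.0001] after [-0.0015 -0.0029  0.0001]
```

```bash
python3 -m inch '[0,-0.005,0,0,0,0,0.050,0,-0.004,0,0,0,0,0.049]'
python3 -c "
from h import *
gun(-.005,-.0015,.085)"
```

```text
clock: 40.08
tool_pos: [0.5253, -0.1353, 0.2357]
orientation: [1.5, 75.1, 6.3]
force: [0.7, 17.1, -8.4]
opening: 0.0496
t 40.08 grasp in gun [-0.0055 -0.0039  0.0821] open 0.0496 F [ 0.7 17.1 -8.4] j [  6.  15. -34.  -0. -26. -91.]
 rot [ 0.11 -0.09 -0.43] tcp shift now [-0.0027  0.0037  0.001 ] after [-0.0027  0.0036  0.001 ]
```

```bash
python3 -m inch '[0,0,0,0,0,0,0.044,0,0,0,0,0,0,0.036,0,0.001,0,0,0,0,0.030]'
python3 - <<'E'
from h import *
gun(-.005,-.0015,.085)
E
python3 -m inch '[0,0.001,0,0,0,0,0.02,0,0.001,0,0,0,0,0.02]'
python3 - <<'E'
from h import *
gun(-.005,-.0015,.085)
s=snap('wrist','w28.png'); np.savez('pics/w28.npz',**s)
snap('scene','sc28.png'); snap('side','sd28.png')
E
```

```text
clock: 40.45
tool_pos: [0.5251, -0.1299, 0.2354]
orientation: [2.6, 75.1, 7.5]
force: [2.9, -13.0, -4.1]
opening: 0.037
t 40.45 grasp in gun [-0.0053  0.0022  0.0817] open 0.037 F [  2.9 -13.   -4.1] j [  7.  15. -35.  -0. -26. -92.]
 rot [ 0.15 -0.08 -0.73] tcp shift now [-0.0031 -0.0017  0.0009] after [-0.0031 -0.0017  0.0009]
clock: 40.7
tool_pos: [0.525, -0.1296, 0.2355]
orientation: [2.1, 75.1, 7.0]
force: [3.3, -7.0, -4.5]
opening: 0.0371
t 40.7 grasp in gun [-0.0053  0.0022  0.0818] open 0.0371 F [ 3.3 -7.  -4.5] j [  7.  15. -35.  -0. -26. -92.]
 rot [ 0.18 -0.09 -0.6 ] tcp shift now [-0.003  -0.002   0.0009] after [-0.003  -0.002   0.0009]
```

View pics/w28.png

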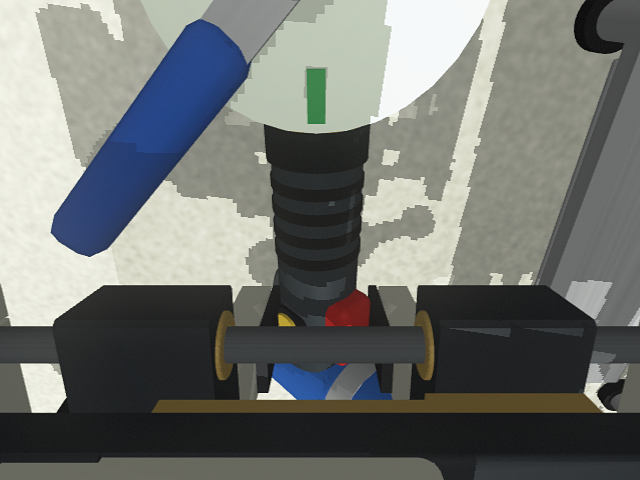

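```bash
python3 -m inch '[0,0.0015,0,0,0,0,0.039,0,0.0015,0,0,0,0,0.041,0,0.0015,0,0,0,0,0.043,0,0.0015,0,0,0,0,0.045]'
python3 -c "
from h import *
gun(-.005,-.0015,.085)"
```

```text
clock: 41.35
tool_pos: [0.5245, -0.126, 0.2363]
orientation: [1.6, 75.0, 6.4]
force: [1.9, -9.7, -1.8]
opening: 0.0445
t 41.35 grasp in gun [-0.0054  0.0054  0.0827] open 0.0445 F [ 1.9 -9.7 -1.8] j [  7.  14. -35.   1. -25. -93.]
 rot [ 0.09 -0.04 -0.45] tcp shift now [-0.0022 -0.0056  0.0009] after [-0.0021 -0.0057  0.0009]
```

```bash
python3 -m inch '[0,0.0015,0,0,0,0,0.048,0,0.0015,0,0,0,0,0.051,0,0.001,0,0,0,0,0.055,0,0,0,0,0,0,0.055]'
python3 - <<'E'
from h import *
gun(-.005,-.0015,.085)
s=snap('wrist','w29.png'); np.savez('pics/w29.npz',**s)
E
```

```text
clock: 41.85
tool_pos: [0.5241, -0.1223, 0.2364]
orientation: [1.5, 75.0, 6.3]
force: [-0.2, -1.3, -0.5]
opening: 0.0549
t 41.85 grasp in gun [-0.0054  0.0091  0.0828] open 0.0549 F [-0.2 -1.3 -0.5] j [  8.  14. -35.   1. -25. -94.]
 rot [ 0.06 -0.02 -0.42] tcp shift now [-0.0021 -0.0094  0.0009] after [-0.002  -0.0094  0.001 ]
```

View pics/w29.png

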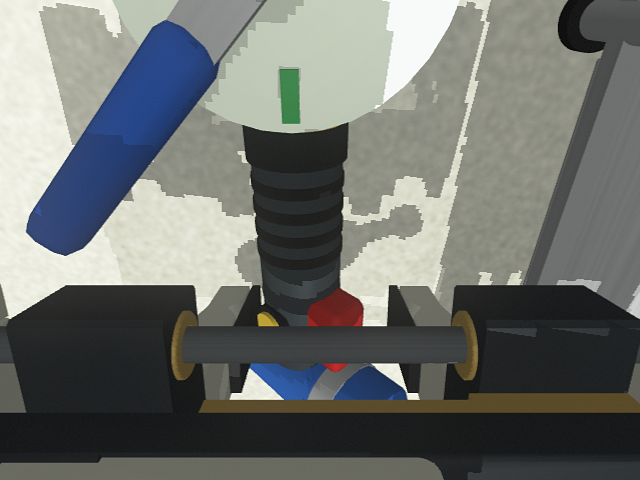

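```bash
python3 -m inch '[0,0,0,0,0,0,0.070,0,0,0,0,0,0,0.080,0,-0.004,0,0,0,0,0.087,0,-0.004,0,0,0,0,0.087,-0.02,0,0,0,0,0,0.087,-0.03,0,0,0,0,0,0.087,-0.05,0,0,0,0,0,0.087,-0.05,0,0,0,0,0,0.087,0,0,0,0,0,0,0.087]'
python3 - <<'E'
from h import *
gun(-.005,-.0015,.085)
s=snap('wrist','w30.png'); np.savez('pics/w30.npz',**s)
W=pts(s);hsv=cv2.cvtColor(s['color'],cv2.COLOR_RGB2HSV).astype(int)
def loc(W):
    d=W[...,:2]-O; return d@ge,d@gn,W[...,2]
for f in['w25.npz','w30.npz']:
    s=ld(f);W=pts(s);hsv=cv2.cvtColor(s['color'],cv2.COLOR_RGB2HSV).astype(int)
    x,y,z=loc(W);sat=hsv[...,1]>120;h=hsv[...,0]
    rt=(y+z-.065)/2**.5; rl=(-y+z-.065)/2**.5
    m=sat&((h<8)|(h>172))&(abs(x)<.02)&(y>-.01)&(y<.04)&(z>.07)&(z<.11); print(f,'trig radial',m.sum(),(1000*np.percentile(rt[m],[50,80,90,95])).round(1))
    m=sat&(h>20)&(h<35)&(abs(x)<.012)&(y<0)&(y>-.03)&(z>.07)&(z<.1); print('  lock radial',m.sum(),(1000*np.percentile(rl[m],[50,80,90,95])).round(1))
a=cv2.resize(ld('w30.npz')['color'][60:285,180:480,::-1],(800,600),interpolation=2);cv2.imwrite('pics/w30c.png',a)
E
```

```text
clock: 43.02
tool_pos: [0.4855, -0.1361, 0.3852]
orientation: [1.6, 75.1, 6.3]
force: [-0.2, 0.3, -1.2]
opening: 0.0871
t 43.02 grasp in gun [-0.0453 -0.0015  0.2315] open 0.0871 F [-0.2  0.3 -1.2] j [  7.   1. -28.   0. -46. -92.]
 rot [ 0.06 -0.11 -0.43] tcp shift now [1.519e-01 1.000e-04 1.000e-03] after [0.1519 0.0012 0.0007]
w25.npz trig radial 1225 [29.6 35.  35.4 35.7]
  lock radial 306 [26.7 27.5 27.7 27.9]
w30.npz trig radial 990 [25.6 28.7 29.  29.2]
  lock radial 188 [19.8 20.2 20.4 20.5]
```

View pics/w30c.png

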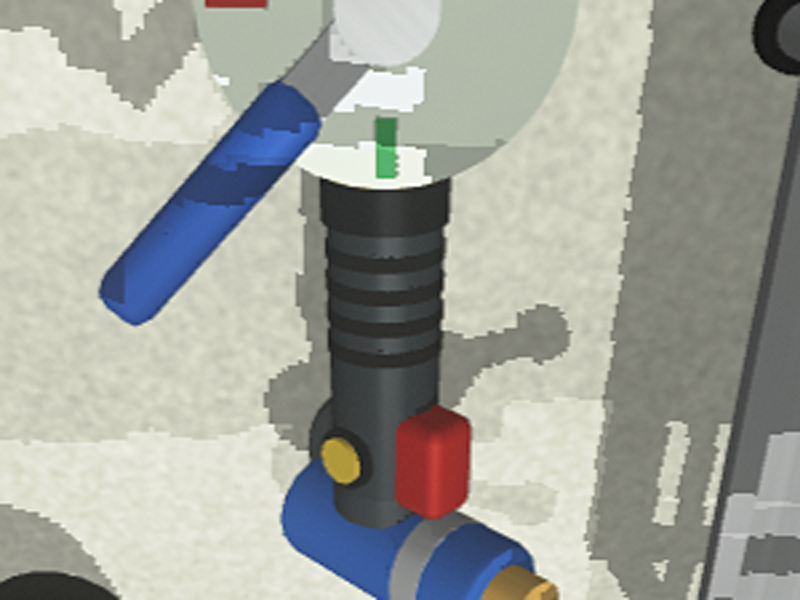

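The trigger rests 6.4 mm in and the lock is well in. Final check of the carriers and valve from above.

```bash
python3 -m inch '[-0.05,0,0,0,0,0,0.087,-0.04,0,0,0,0,0,0.087,0,0,0,0,0,0,0.087]'
python3 - <<'E'
from h import *
from inrack import *
for n in['scene','side','wrist']:
    s=snap(n,n+'_end.png');np.savez('pics/'+n+'_end.npz',**s)
    if n!='wrist':
        print(n); inrack(n+'_end.npz')
W=pts(s);hsv=cv2.cvtColor(s['color'],cv2.COLOR_RGB2HSV).astype(int)
m=(hsv[...,1]>120)&(hsv[...,0]>105)&(hsv[...,0]<125)&(W[...,2]>.095)&(W[...,2]<.12)&(W[...,0]>.44)&(W[...,0]<.54)&(W[...,1]<-.14)&(W[...,1]>-.22)
print('lever',cv2.minAreaRect(W[m][:,:2].astype(np.float32)*1000))
E
```

```text
clock: 43.45
tool_pos: [0.4619, -0.1389, 0.4687]
orientation: [2.0, 75.6, 6.7]
force: [1.1, 0.4, -0.7]
opening: 0.0872
scene
pocket 0 deck z 0.227 fin top 0.2633 slopes [-0.0074 -0.0114] v ext [-42.2  44.2] fin u [-3.   8.4] fin v [-28.1  30. ]
    []
pocket 1 deck z 0.2271 fin top 0.2637 slopes [-0.0042 -0.0063] v ext [-43.2  43.3] fin u [-2.5  9.1] fin v [-27.   28.4]
    []
pocket 2 deck z 0.227 fin top 0.2639 slopes [0.0076 0.0034] v ext [-45.   42.8] fin u [-3.5  8.1] fin v [-26.6  28.6]
    [(-0.01, array([-20.4,  25. ])), (0.01, array([-20.7,  24.6]))]
side
pocket 0 deck z 0.2255 fin top 0.2621 slopes [ 0.0202 -0.0166] v ext [-37.6  49.6] fin u [-6.   2.5] fin v [-21.4  34.5]
    []
pocket 1 deck z 0.2255 fin top 0.2622 slopes [ 0.0143 -0.0131] v ext [-40.   48.9] fin u [-4.3  5.7] fin v [-27.3  35.1]
    []
pocket 2 deck z 0.2252 fin top 0.2623 slopes [ 0.0076 -0.0053] v ext [-43.2  49.3] fin u [-6.3  3.2] fin v [-26.3  32.5]
    []
lever ((492.75775146484375, -174.7604522705078), (14.06003475189209, 67.32485961914062), 50.834228515625)
```

View pics/scene_end.png

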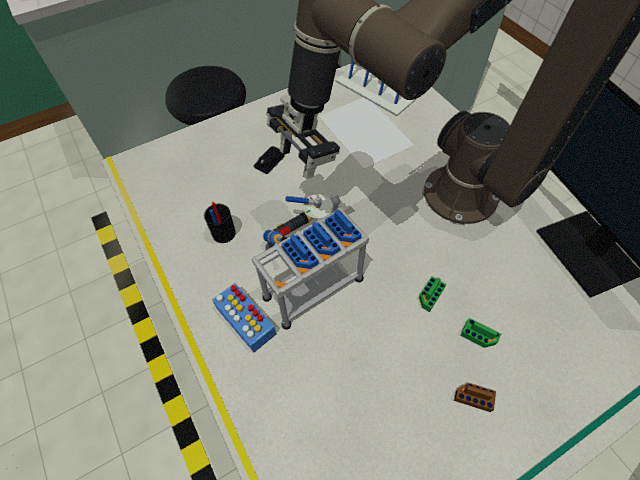

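View pics/side_end.png

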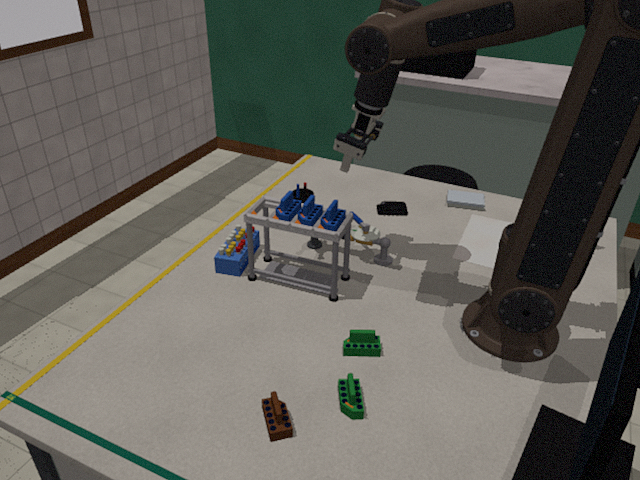

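```bash
python3 -c "
from plant import ctrl
print(ctrl.close_job())"
```

```text
the job is handed in; nothing more can be done
None
```

I finished the whole job and handed it in at about 43.5 s of the 210 s allowed; the hand-in gave no verdict.

- **Carriers:** Three blue carriers were present, and they now sit in cut-outs 0, 1 and 2. My checks put the decks about 227 mm up (225 mm from the side camera), with the clipped corners at the orange blocks. In the wrist camera's last close look at the rack, before the gun work, all three were level and within about 2 mm of centre. The carrier for cut-out 1 caught on the first try and tipped in the grip. I lifted it, levelled it by tilting the tool, and then it went home.
- **Valve:** The lever was at about 15° at the start. I turned it to about 45–46°, over the yellow mark.
- **Air gun:** I worked it with the gripper leaning 15° from vertical to clear the nozzle. I squeezed the trigger fully, pressed the lock in, then eased the trigger while keeping the lock pressed. Afterwards the trigger measured about 6.4 mm in and the lock about 7 mm in. That lock reading is above the stated 4–6 mm rest, probably camera error, but well over the 3 mm needed.
- **Surroundings:** The pen cup, tube rack, mouse and the brown and green look-alikes looked unmoved in the final pictures. The gripper was open and well clear of everything.

The side camera put the seated carriers up to about 6 mm off along the rack's y. It had shown the rack itself about 5 mm off the same way, so I trusted the wrist camera, and the scene camera agreed with it.

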